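# Fit the julienne cassette and nip up its thumbscrew

## Task

Fit the loose julienne blade cassette to the vegetable slicer: slide it tongue first along the slicer's channel, under the clamp bridge, until it is fully home against the end stop, then turn the knurled clamp screw clockwise until its pad seats on the cassette and it is finger-tight: keep going a little past first touch until the resistance has clearly risen, then stop, for forcing it cracks the plastic cassette. Let go of everything and leave the other things where they stand.

Things in the scene. Friction and masses are not known exactly. Their poses are not given: they have to be found in the camera images.
- slicer: vegetable slicer of plain metal, fixed: deck 98 x 230 mm, two flat beds (tops at most z = 31 mm), black side rails (to z = 39 mm), black loop handle at the -y end. Origin under its middle, on the worktop; z up; y along its length; +x is the way the cassette slides in. A 53 mm wide channel, open on top, runs along x through the middle (y = 0); its floor is at z = 20 mm.
- channel_mouth (a point): point on the channel's floor, on its centre line, at the outer edge of the loading lip (slicer x = -77, y = 0, z = 20 mm). The lip has the channel's floor and reaches in to x = -45 mm, where the channel begins; its two cheeks, 10 mm high, funnel from about 70 mm apart here to the channel's 53 mm. Axes as the slicer.
- end_stop (a point): foot of the end stop, a wall across the channel under the clamp bridge (slicer x = 47, y = 0, z = 20 mm); the cassette's tongue end meets it when home. The bridge spans the channel from slicer x = 18 to 53 mm, y = -41 to 41 mm; its underside is 30 mm above the floor, its top 42 mm. Axes as the slicer.
- clamp_screw: knurled steel thumbscrew upright in the middle of the bridge (slicer x = 33, y = 0). Origin at the middle of its round head, 28 mm across, 18 mm tall; z up. Clockwise from above drives it and its 26 mm pad down, 1.25 mm a radian; it starts 1 to 4 mm off a home cassette. It runs at an even 0.04 N m, then seating raises torque and clamping force together, some 35 N a radian, 0.1 N m per 15 to 20 N when held still; it stays where left.
- cassette: julienne blade cassette, loose: grey plastic frame 130 mm long (x), 50 mm wide (y), 11 mm thick, flat, with a steel blade and comb teeth in its window and an upright rib on its tail. About 0.14 kg, balance point 5 to 15 mm from the middle towards the rib. Origin under the plate's middle; +x is the tongue end that goes in first; z up. Finger-tight is 10 N or more on it; over 60 N cracks it.
- cassette_rib (a point): middle of the cassette's upright finger rib, where it is grasped: 30 mm long along the cassette's x, 12 mm thick across y, 28 mm tall, standing on the plate. It is 48 mm behind the plate's middle (cassette x = -48 mm), 25 mm above the underside. Axes as the cassette. Home in the slicer it is at slicer x = -66, y = 0, z = 45 mm.
- lemon: a lemon, 78x55x56 mm, origin under its middle; a bystander, to be left alone
- tumbler: a clear drinking glass, 81 mm wide, 93 mm tall, origin under its middle; a bystander, to be left alone
- mug_spare: a white patterned mug with handle, 95 mm tall, origin at its underside; a bystander, to be left alone
- fork: a steel fork lying flat, 196 mm long, origin under its middle; a bystander, to be left alone
- honey_jar: a jar with a metal lid, 71 mm wide, 110 mm tall, origin under its middle; a bystander, to be left alone
- spice_jar_1: a small spice jar, 42 mm wide, 106 mm tall, origin under its middle; a bystander, to be left alone

How it is judged:
On the way, in this order (a step that is already met when the one before it is completed fails the run):
1. the cassette lies flat in the channel, home against the end stop (x of cassette_rib in the frame of slicer between -0.069 and -0.062 m and y of cassette_rib in the frame of slicer between -0.004 and 0.004 m and z of cassette_rib in the frame of slicer below 0.049 m and angle between the x axis of cassette and the x axis of slicer, either way round below 0.06 rad and angle between cassette's own z axis and vertical below 0.06 rad), for 0.2 s.
2. the clamp screw's pad presses the home cassette with 10 N or more (all of step 1 and contact force between clamp_screw and cassette above 10 N), for 0.2 s.
At the end, for the whole second after the job is handed in: The cassette lies flat in the channel, at most 3 mm short of the end stop and square to it, the clamp screw presses it with 10 to 60 N, and the robot has let go (all of step 2 and linear speed of cassette below 0.01 m/s); the robot touches nothing.
It fails at once if the clamp screw presses the cassette with more than 60 N (cracked) (contact force between clamp_screw and cassette above 60 N).
It fails at once if a bystander is shifted by more than 20 mm (distance of any of lemon, tumbler, mug_spare, fork, honey_jar, spice_jar_1 from where it was at the start of the episode above 0.02 m).
It also fails if it takes over 72 s, if anything falls off the work surface, if the arm or the gripper's body presses on something with over 40 N, if the wrist force passes 120 N, or if a joint passes its speed limit or range.

## Robot

A 7-joint arm with a two-finger parallel gripper is mounted at the origin on a cart in front of the work surface, level with it; the furniture and walls round the work are solid. World frame = base frame: x ahead of the robot, y to its left, z up, the work surface at z = 0. Lengths are in m, angles in rad, forces in N, time in s.
With the tool pointing down it reaches from about 0.35 to 0.9 m from the base axis. Payload 8.1 kg.
Tool frame: the origin (TCP) lies between the finger pads; the fingertips stand 17 mm ahead of it and the grasp point (between the pads) lies 2 mm behind it; z points along the fingers, y is the direction in which the jaws open and shut (so a half turn about z gives the same grasp; the last joint's range is limited). The gripper opens to 92 mm and grips with 3 to 60 N. Pads are 19 mm wide; open, the fingers measure 130 mm over their backs; the gripper's body (75 mm by 190 mm) begins 47 mm behind the grasp point.
Start: joints at [1.135, 0.434, 0.025, 1.573, -0.012, 1.134, -0.075], TCP at [0.204, -0.591, 0.244] pointing down, gripper open.
Joint ranges: [-2.62, 2.62], [-0.44, 2.09], [-1.27, 1.32], [0.08, 2.57], [-1.32, 4.46], [0.12, 2], [-2.74, 2.74]. Speed limits (rad/s): [2.22, 2.22, 3.01, 3.01, 3.14, 3.14, 3.14].

## Interface

Orientations are given as a rotation vector (axis times angle).
In Python, from cell import arm gives the robot as it stands. The module is installed in compiled form; this text tells all that it offers.
- The arm moves only by the shell command python3 -m crank 'ROWS' [FORCE]. ROWS is JSON, a list of rows, each a list of 5 numbers: the opening, from 0 (shut) to 1 (fully open), then the shift along the world's x, y, z normalised to -1 to 1, where 1 is 40 cm, then the turn about the world's z normalised to -1 to 1, where 1 is 60 degrees. In form: [[fingers, tx, ty, tz, twist], ...]. A call has exactly 8 rows; each row shifts and turns the commanded pose from where the row before left it; what a row does not reach is not made up. A row lasts 1/12 s, in which the tool goes at most 41.7 mm and 7.16 degrees, less where a joint would pass 70% of its speed; a pose out of reach is approached as far as the arm can. A call with a number of a shift or a turn outside -1 to 1 is refused whole. A call with a gripper value outside its range is refused whole. The fingers move at their own pace and stop on an object; FORCE is the grip in N (left out, the last holds). Time passes only in rows, so rows that do not move let the fingers close, or fill a call up. It gives the time, the measured TCP pose, the force and the opening at its end, in the units of the state.
- arm.observe(): the state, without advancing time (a new reading comes with each control period).
- arm.get_image(name): name is "scene" or "top"; returns the picture (480x640x3 uint8, red, green, blue); there is no depth.
- arm.get_calibration(name): a dict with "intrinsics" (3x3 intrinsics, pixels), "distortion" ([k1, k2, p1, p2, k3] as OpenCV has them; the pictures are not rectified), "extrinsics" (4x4, takes a point from camera to world coordinates). Camera axes: x right, y down, z forward; pixel columns grow to the right and rows downward; lengths in m; the calibration is good to about 2 mm. A picture is of the moment at which its call begins. get_calibration takes no time and is no camera call.
- arm.sign_off(): hands the job in, once; it reports no verdict.
The state is a dict: "clock": time; "joints": joint angles; "dq": joint speeds; "joint_efforts": joint torques, N m; "position": TCP position; "ee_rot": TCP orientation; "force": force on the tool from outside, world axes, zero at the start; "ft_torque": the same for the moment, N m; "width": opening from 0.0 (shut) to 1.0 (fully open).
Only numpy, scipy, OpenCV 4.12 (cv2) and the standard library are available. Lean on these libraries where they do the work, as an engineer would, in place of code of your own. Each camera call takes 0.05 s, during which the arm holds its last target.

## Working session

There is one attempt and no reset: what is moved stays moved. The work goes in short steps, Python scripts to look and compute and a shell command to move; the robot and the scene stay as the last step left them, time stands still between calls to the robot, and variables do not carry over. Pictures are saved under pics/ and viewed, and the job is handed in when it is done.

```bash
mkdir -p pics
python3 - <<'E'
from cell import arm
import cv2
print(arm.observe())
for n in("scene","top"):
    im=arm.get_image(n); cv2.imwrite(f"pics/{n}0.png",im[:,:,::-1]); c=arm.get_calibration(n); print(n,c)
E
```

```text
{'clock': 0.0, 'joints': array([ 1.13537112,  0.43518425,  0.02501731,  1.57406291, -0.01158459,
        1.13403494, -0.07509703]), 'dq': array([ 0.00217329, -0.00093217, -0.00067107, -0.00022542, -0.00205204,
        0.00086309,  0.00142714]), 'joint_efforts': array([-7.87079480e-04, -6.67848659e+01,  9.84308347e-01, -3.14468479e+01,
       -6.07571541e-02,  4.27750975e-02,  2.44200037e-04]), 'position': array([ 0.20396032, -0.59027795,  0.24298278]), 'ee_rot': array([-3.09675365e+00, -5.19989788e-01,  6.65467161e-04]), 'force': array([-0.36189454,  0.51545041,  0.58735369]), 'ft_torque': array([ 0.03560143,  0.01780576, -0.0184275 ]), 'width': 1.0006080581662222}
scene {'intrinsics': array([[614.8673741 ,   0.        , 322.28864508],
       [  0.        , 614.8673741 , 230.07450508],
       [  0.        ,   0.        ,   1.        ]]), 'distortion': array([-0.07667478,  0.        ,  0.        ,  0.        ,  0.        ]), 'extrinsics': array([[-0.80229283, -0.39399321,  0.44843681,  0.04375258],
       [-0.59667209,  0.50719972, -0.62187689,  0.2879686 ],
       [ 0.01756825, -0.76649709, -0.64200745,  0.76633073],
       [ 0.        ,  0.        ,  0.        ,  1.        ]])}
top {'intrinsics': array([[510.67584811,   0.        , 326.38503241],
       [  0.        , 510.67584811, 237.97300215],
       [  0.        ,   0.        ,   1.        ]]), 'distortion': array([-0.08343746,  0.        ,  0.        ,  0.        ,  0.        ]), 'extrinsics': array([[-0.01266681, -0.99109082,  0.13258404,  0.40138861],
       [-0.9996729 ,  0.01549811,  0.0203446 , -0.38259125],
       [-0.02221815, -0.13228297, -0.99096295,  0.98884363],
       [ 0.        ,  0.        ,  0.        ,  1.        ]])}
```

View pics/scene0.png

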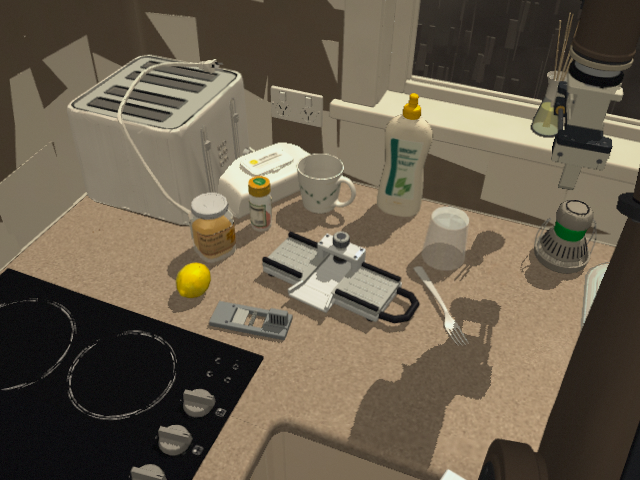

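View pics/top0.png

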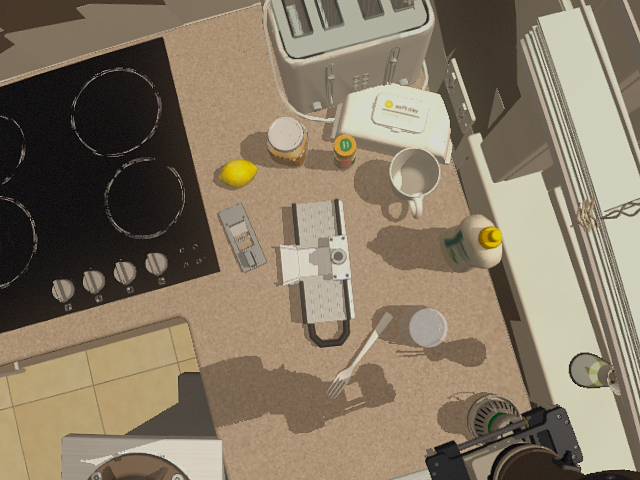

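Run:
```python
import cv2
a=cv2.imread("pics/top0.png"); cv2.imwrite("pics/c1.png",cv2.resize(a[190:350,205:365],(800,800),interpolation=2)[:600]);
cv2.imwrite("pics/c2.png",cv2.resize(a[190:290,210:360],(795,530),interpolation=2))
b=cv2.imread("pics/scene0.png"); cv2.imwrite("pics/c3.png",cv2.resize(b[220:350,200:360],(800,650),interpolation=2)[:600])
```

```text
(no output)
```

View pics/c1.png

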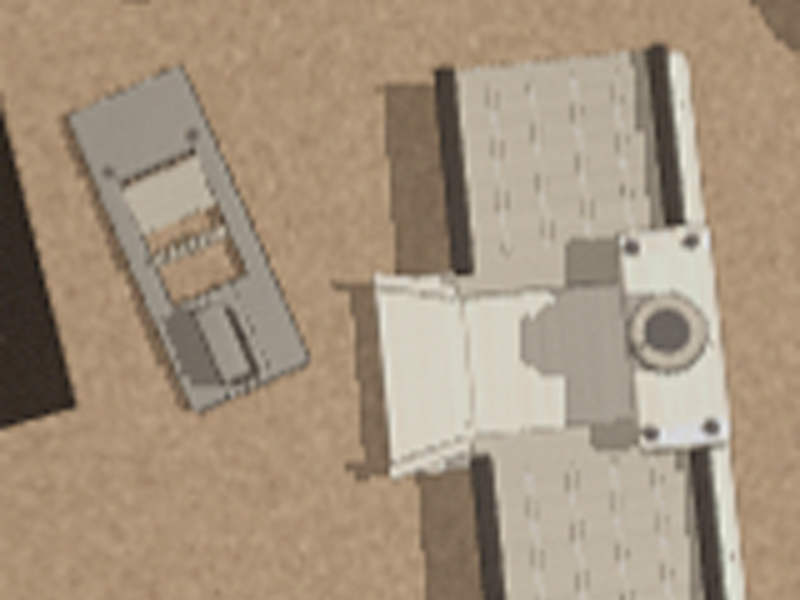

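View pics/c3.png

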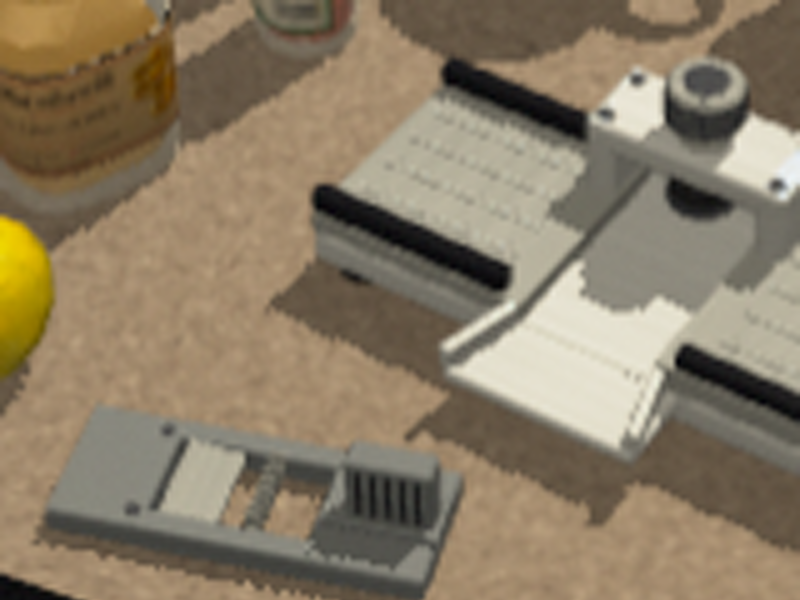

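```bash
cat > h.py <<'E'
import numpy as np,cv2
from scipy.optimize import least_squares
from cell import arm
C={n:arm.get_calibration(n) for n in("scene","top")}
def proj(n,P):
    c=C[n];T=np.linalg.inv(c["extrinsics"]);
    r,_=cv2.Rodrigues(T[:3,:3])
    return cv2.projectPoints(np.asarray(P,float).reshape(-1,3),r,T[:3,3],c["intrinsics"],c["distortion"])[0].reshape(-1,2)
def place(p,P):
    P=np.asarray(P,float)/1000; c,s=np.cos(p[2]),np.sin(p[2])
    return np.c_[p[0]+c*P[:,0]-s*P[:,1],p[1]+s*P[:,0]+c*P[:,1],P[:,2]+(p[3] if len(p)>3 else 0)]
def fit(obs,p0):
    def f(p): return np.concatenate([(proj(n,place(p,P))-px).ravel() for n,P,px in obs])
    r=least_squares(f,p0,loss="soft_l1"); return r.x,r.fun.reshape(-1,2)
def ray(n,uv,z):
    c=C[n];q=cv2.undistortPoints(np.array([[uv]],float),c["intrinsics"],c["distortion"])[0,0]
    d=c["extrinsics"][:3,:3]@[q[0],q[1],1];o=c["extrinsics"][:3,3]
    return o+d*(z-o[2])/d[2]
E
cat > fit0.py <<'E'
from h import *
t=lambda L:np.array(L)/5+[205,190]-0.4
s=lambda L:np.array(L)/5+[200,220]-0.4
cas=[("top",[(65,25,11),(65,-25,11),(-65,-25,11),(-65,25,11)],t([(67,117),(182,67),(308,358),(195,411)])),
("scene",[(65,25,11),(65,-25,11),(-65,-25,11)],s([(48,515),(100,405),(462,475)]))]
p,r=fit(cas,[.4,-.2,.3]);print("cas",p,r.round(1).tolist())
sl=[("top",[(18,41,62),(53,41,62),(53,-41,62),(18,-41,62)],t([(618,232),(708,226),(728,440),(642,448)])),
("scene",[(18,41,62),(53,41,62)],s([(590,118),(640,66)]))]
q,r=fit(sl,[.4,-.35,-1.5]);print("sl",q,r.round(1).tolist())
np.save("p.npy",p);np.save("q.npy",q)
a=cv2.imread("pics/top0.png");b=cv2.imread("pics/scene0.png")
for n,im,(x0,y0,w,hh),o in(("top",a,(205,190,160,120),"o1"),("scene",b,(200,220,200,130),"o2")):
    k=5 if n=="top" else 4
    big=cv2.resize(im[y0:y0+hh,x0:x0+w],None,fx=k,fy=k,interpolation=2)
    def poly(pp,P,col):
        uv=((proj(n,place(pp,P))-[x0,y0]+.5)*k).round().astype(int);cv2.polylines(big,[uv],True,col,1)
    for z in(0,11): poly(p,[(65,25,z),(65,-25,z),(-65,-25,z),(-65,25,z)],(0,0,255))
    poly(p,[(-33,6,39),(-33,-6,39),(-63,-6,39),(-63,6,39)],(0,0,255))
    poly(q,[(18,41,62),(53,41,62),(53,-41,62),(18,-41,62)],(0,0,255))
    poly(q,[(-45,26.5,20),(47,26.5,20),(47,-26.5,20),(-45,-26.5,20)],(255,0,0))
    poly(q,[(-77,35,20),(-45,26.5,20),(-45,-26.5,20),(-77,-35,20)],(0,160,0))
    poly(q,[(-49,115,31),(49,115,31),(49,-115,31),(-49,-115,31)],(255,0,255))
    cv2.imwrite(f"pics/{o}.png",big)
    print(n,proj(n,place(q,[(33,0,z) for z in(66,75,80,85,90,95)])).round(1).tolist())
E
python3 fit0.py
```

```text
cas [ 0.53472855 -0.19771038  0.41277211] [[-0.9, 0.4], [-0.6, -0.1], [0.4, 1.9], [-0.6, 2.0], [-1.1, -3.9], [-0.9, -3.5], [1.0, -3.6]]
sl [ 0.48555405 -0.35147437 -1.48355229] [[-0.6, 0.6], [0.4, -0.2], [1.2, 1.6], [-0.9, 2.0], [-1.5, -3.1], [-1.1, -3.5]]
top [[338.1, 257.7], [338.1, 257.2], [338.1, 257.0], [338.1, 256.7], [338.1, 256.4], [338.1, 256.2]]
scene [[340.8, 241.9], [341.0, 238.0], [341.1, 235.8], [341.2, 233.6], [341.3, 231.4], [341.4, 229.1]]
```

View pics/o1.png

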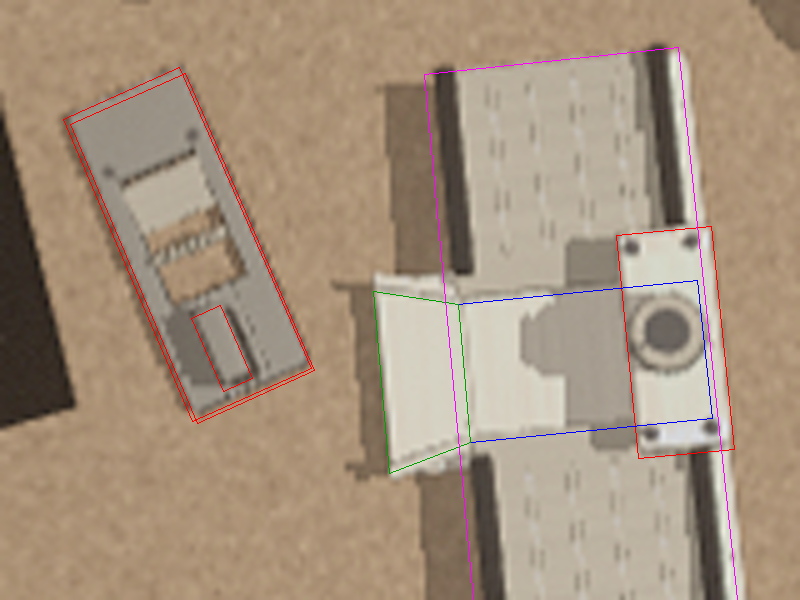

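View pics/o2.png

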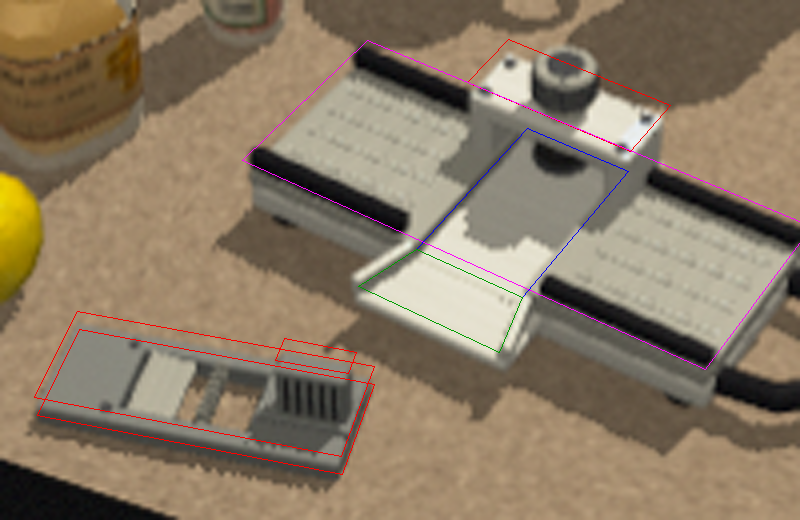

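```bash
cat >> fit0.py <<'E'
print("----")
for nm,o,p0 in(("cas",cas,p),("sl",sl,q)):
  for i in(0,1):
    for z in ([],[0]):
      x,r=fit(o[i:i+1],list(p0)+z);print(nm,o[i][0],x.round(4),abs(r).max().round(2))
  x,r=fit(o,list(p0)+[0]);print(nm,"both",x.round(4),r.round(1).tolist())
E
python3 fit0.py | sed -n '/----/,$p'
```

```text
----
cas top [ 0.5368 -0.1986  0.4148] 1.15
cas top [ 0.5406 -0.1932  0.4145 -0.0283] 0.22
cas scene [ 0.5284 -0.1924  0.4135] 1.97
cas scene [ 0.5439 -0.2063  0.4142 -0.0225] 0.44
cas both [ 0.5369 -0.1974  0.4111 -0.0101] [[0.2, 0.2], [0.3, -0.2], [0.9, 1.2], [0.1, 1.2], [-1.6, -0.4], [-1.3, 0.1], [-0.0, 0.1]]
sl top [ 0.4875 -0.3515 -1.4857] 1.2
sl top [ 0.4915 -0.3516 -1.4889 -0.0411] 0.72
sl scene [ 0.4781 -0.3462 -1.4715] 0.31
sl scene [ 0.5014 -0.3774 -1.4859 -0.0337] 0.0
sl both [ 0.4879 -0.3521 -1.5005 -0.0095] [[0.2, 0.1], [1.1, -0.3], [1.0, 1.1], [-0.8, 1.2], [-2.0, 0.1], [-1.4, -0.2]]
```

```bash
python3 -m crank '[[1,0.03,0.039,0,0.115],[1,0.03,0.039,0,0.115],[1,0.03,0.039,0,0.115],[1,0.03,0.039,0,0.115],[1,0.03,0.039,0,0.115],[1,0.03,0.039,0,0.115],[1,0.03,0.039,0,0.115],[1,0.03,0.039,0,0.115]]' 40; python3 -m crank '[[1,0.03,0.039,0,0.115],[1,0.03,0.039,0,0.115],[1,0.03,0.039,0,0.115],[1,0.03,0.039,0,0.115],[1,0.03,0.039,0,0.115],[1,0.03,0.039,0,0.115],[1,0.03,0.039,0,0.115],[1,0.03,0.039,0,0.115]]'; python3 -c "
from cell import arm
print(arm.observe()['joints'].round(3))"
```

```text
clock: 0.77
position: [0.3004, -0.4649, 0.2434]
ee_rot: [-2.499, -1.903, 0.0]
force: [-0.4, -0.6, -0.3]
width: 1.001
clock: 1.43
position: [0.3964, -0.3402, 0.2435]
ee_rot: [-1.333, -2.844, -0.0]
force: [-0.1, -0.9, -0.9]
width: 1.001
[ 0.991  0.316 -0.491  1.79   0.167  1.077  1.136]
```

```bash
python3 -m crank '[[1,0.03,0.039,0,0.115],[1,0.03,0.039,0,0.115],[1,0.03,0.039,0,0.115],[1,0.03,0.039,0,0.115],[1,0.03,0.039,0,0.115],[1,0.03,0.039,0,0.115],[1,0.03,0.039,0,0.115],[1,0.03,0.039,0,0.115]]'; python3 -m crank '[[1,0,0,-0.05,0.115],[1,0,0,-0.05,0.115],[1,0,0,-0.05,0.088],[1,0,0,-0.05,0],[1,0,0,0,0],[1,0,0,0,0],[1,0,0,0,0],[1,0,0,0,0]]'
python3 - <<'E'
from cell import arm
import cv2
o=arm.observe();print(o['joints'].round(3),o['position'],o['ee_rot'])
for n in("scene","top"):
    im=arm.get_image(n); cv2.imwrite(f"pics/{n}1.png",im[:,:,::-1])
E
```

```text
clock: 2.1
position: [0.4923, -0.2156, 0.2435]
ee_rot: [0.137, -3.138, -0.0]
force: [0.2, -0.2, -0.3]
width: 1.0
clock: 2.77
position: [0.493, -0.2164, 0.1651]
ee_rot: [-0.645, 3.073, -0.002]
force: [0.3, 0.4, 0.2]
width: 0.998
[ 0.873  0.492 -0.769  1.838  0.409  0.975  1.914] [ 0.49296891 -0.21644601  0.16508527] [-6.45194685e-01  3.07299489e+00 -1.73513703e-03]
```

View pics/scene1.png

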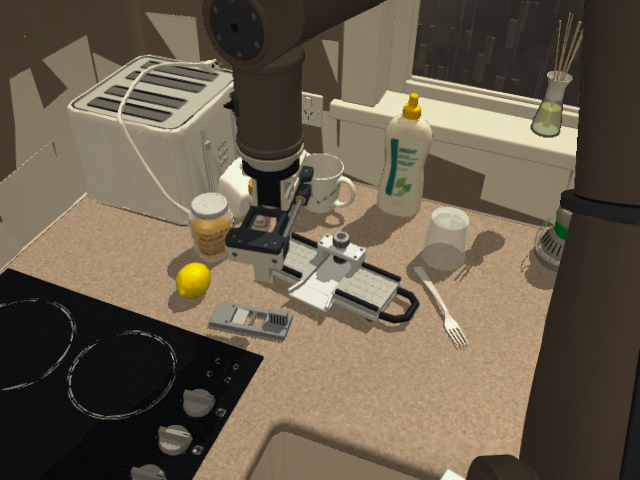

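View pics/top1.png

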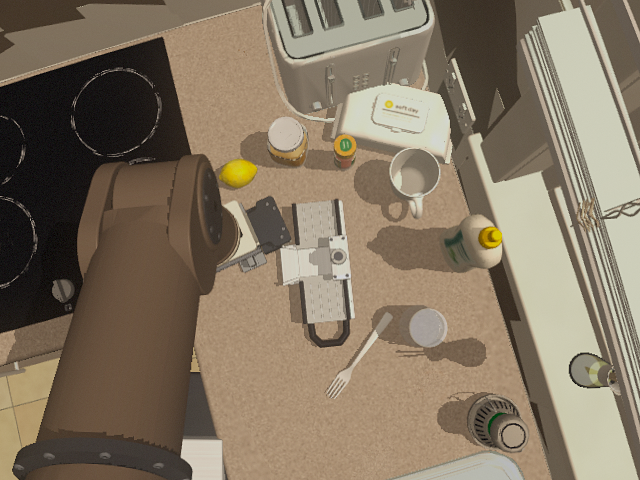

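```bash
python3 -m crank '[[1,0,0,-0.05,0],[1,0,0,-0.05,0],[1,0,0,-0.05,0],[1,0,0,-0.05,0],[1,0,0,-0.05,0],[1,0,0,0,0],[1,0,0,0,0],[1,0,0,0,0]]'
python3 - <<'E'
from h import *
o=arm.observe();print(o['joints'].round(3),o['position'],o['ee_rot'])
im=arm.get_image("scene")[:,:,::-1]; cv2.imwrite("pics/s2.png",cv2.resize(im[220:340,180:340],(800,600),interpolation=2))
im2=arm.get_image("top")[:,:,::-1]; cv2.imwrite("pics/t2.png",cv2.resize(im2[170:290,190:350],(800,600),interpolation=2))
E
```

```text
clock: 3.53
position: [0.493, -0.2164, 0.0651]
ee_rot: [-0.646, 3.073, -0.001]
force: [0.1, 0.2, 0.3]
width: 0.999
[ 0.799  0.616 -0.679  1.93   0.541  0.783  1.8  ] [ 0.49302821 -0.21639247  0.06506211] [-6.46137836e-01  3.07303437e+00 -1.19407457e-03]
```

View pics/s2.png

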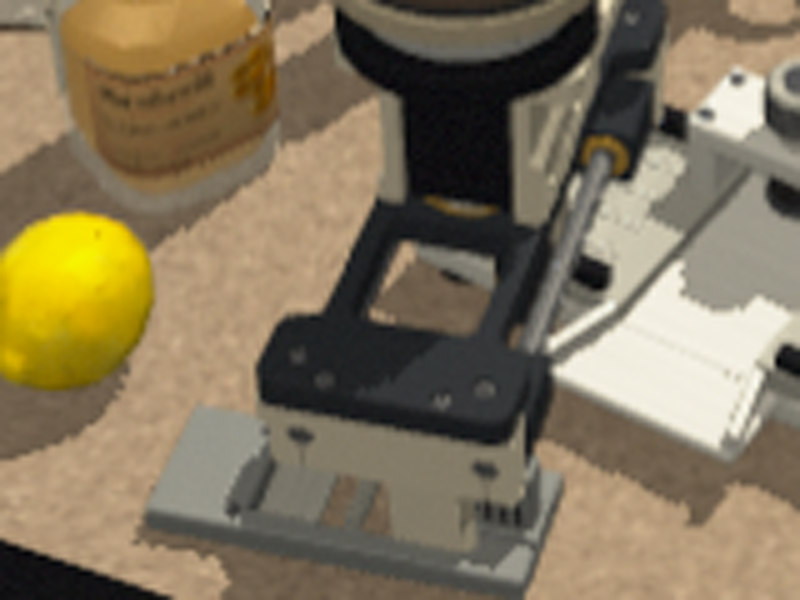

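View pics/t2.png

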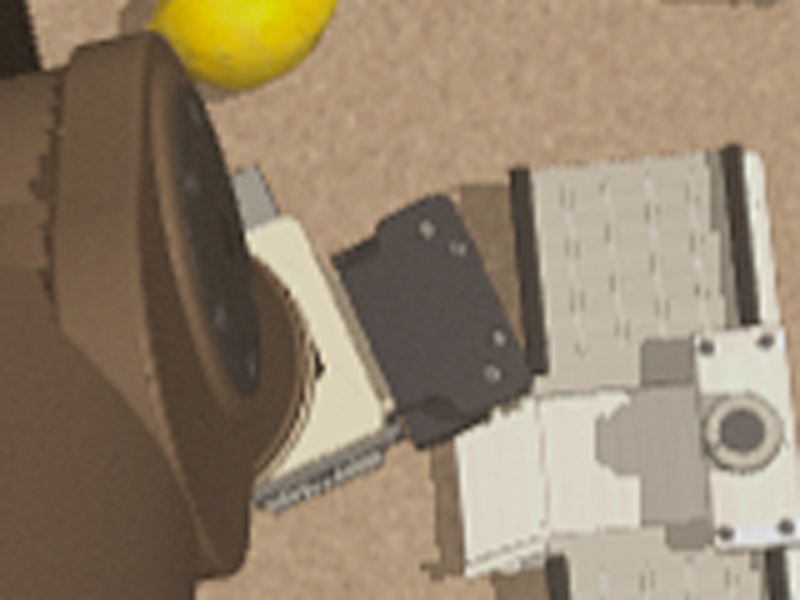

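Run:
```python
from h import *
yaw=np.deg2rad(23.7)
for d in(46,55,65):
    P=place([.493,-.2164,yaw],[(9.5,d,48),(-9.5,d,48)])
    print(d,((proj("scene",P)-[180,220]+.5)*5).round(0).tolist())
for x in(.5345,.537,.54):
  for z in (11,39):
    print(x,z,((proj("scene",place([x,-.198,yaw],[(-33,6,z),(-33,-6,z),(-63,-6,z),(-63,6,z),(65,25,z),(-65,-25,z)]))-[180,220]+.5)*5).round(0).tolist())
```

```text
46 [[416.0, 524.0], [475.0, 535.0]]
55 [[407.0, 546.0], [467.0, 557.0]]
65 [[398.0, 570.0], [458.0, 582.0]]
0.5345 11 [[449.0, 508.0], [459.0, 481.0], [548.0, 498.0], [538.0, 525.0], [144.0, 496.0], [569.0, 457.0]]
0.5345 39 [[445.0, 449.0], [456.0, 423.0], [546.0, 439.0], [536.0, 466.0], [135.0, 437.0], [567.0, 399.0]]
0.537 11 [[443.0, 505.0], [453.0, 478.0], [542.0, 494.0], [532.0, 521.0], [139.0, 492.0], [563.0, 454.0]]
0.537 39 [[439.0, 446.0], [450.0, 419.0], [540.0, 436.0], [530.0, 463.0], [129.0, 433.0], [561.0, 395.0]]
0.54 11 [[436.0, 500.0], [447.0, 474.0], [535.0, 490.0], [525.0, 517.0], [132.0, 488.0], [556.0, 450.0]]
0.54 39 [[432.0, 442.0], [443.0, 415.0], [533.0, 432.0], [523.0, 458.0], [123.0, 429.0], [554.0, 391.0]]
```

```bash
python3 -m crank '[[1,-0.009,-0.004,0,0],[1,0,0,-0.026,0],[1,0,0,-0.026,0],[1,0,0,-0.026,0],[1,0,0,0,0],[1,0,0,0,0],[1,0,0,0,0],[1,0,0,0,0]]'
python3 - <<'E'
from h import *
im=arm.get_image("scene")[:,:,::-1]; cv2.imwrite("pics/s3.png",cv2.resize(im[250:340,190:310],(800,600),interpolation=2))
E
```

```text
clock: 4.3
position: [0.4889, -0.2178, 0.0327]
ee_rot: [-0.646, 3.074, 0.0]
force: [0.1, 0.2, -0.1]
width: 1.003
```

View pics/s3.png

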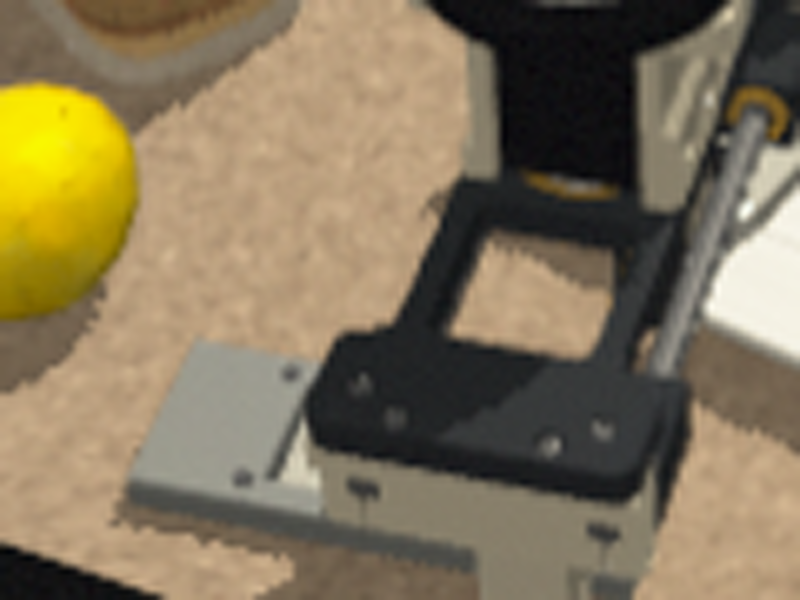

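```bash
python3 -m crank '[[0.4,0,0,0,0],[0.3,0,0,0,0],[0.2,0,0,0,0],[0,0,0,0,0],[0,0,0,0,0],[0,0,0,0,0],[0,0,0,0,0],[0,0,0,0,0]]' 40
python3 - <<'E'
from h import *
im=arm.get_image("scene")[:,:,::-1]; cv2.imwrite("pics/s4.png",cv2.resize(im[250:340,190:310],(800,600),interpolation=2))
E
```

```text
clock: 5.02
position: [0.4885, -0.2179, 0.0325]
ee_rot: [0.646, -3.074, -0.0]
force: [-1.0, 0.6, 0.3]
width: 0.468
```

View pics/s4.png

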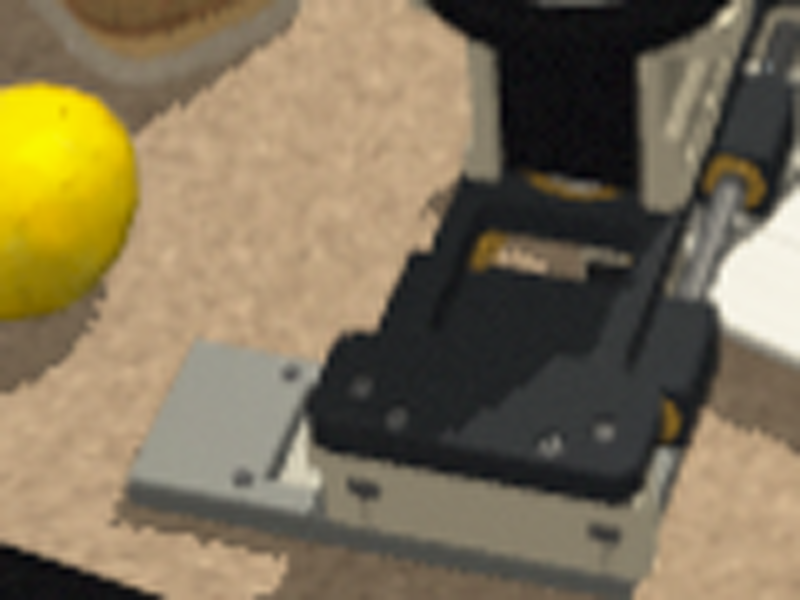

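```bash
python3 -m crank '[[0,0,0,0,0],[0,0,0,0,0],[0,0,0,0,0],[0,0,0,0,0],[0,0,0,0,0],[0,0,0,0,0],[0,0,0,0,0],[0,0,0,0,0]]' 40
python3 - <<'E'
from h import *
im=arm.get_image("scene")[:,:,::-1]; cv2.imwrite("pics/s5.png",cv2.resize(im[250:340,190:310],(800,600),interpolation=2))
E
```

```text
clock: 5.73
position: [0.4886, -0.218, 0.0326]
ee_rot: [-0.646, 3.074, -0.0]
force: [0.5, 0.2, 0.0]
width: 0.124
```

View pics/s5.png

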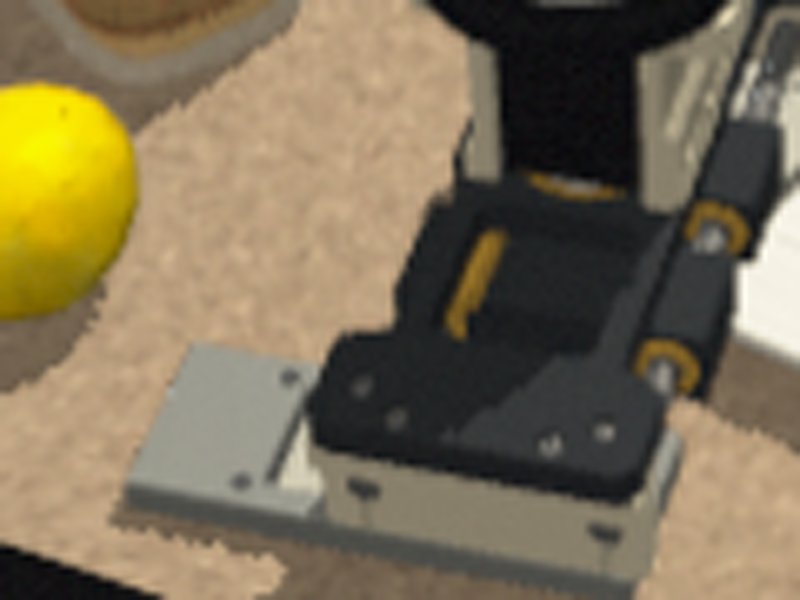

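```bash
python3 -m crank '[[0,0,0,0.03,0],[0,0,0,0.06,0],[0,0,0,0.06,0],[0,0,0,0.06,0],[0,0,0,0.06,0],[0,0,0,0.06,0],[0,0,0,0.03,0],[0,0,0,0,0]]'
python3 - <<'E'
from h import *
t=lambda L:np.array(L)/5+[205,190]-0.4
q,r=fit([("top",[(18,41,62),(53,41,62),(53,-41,62),(18,-41,62)],t([(618,232),(708,226),(728,440),(642,448)]))],[.4875,-.3515,-1.48])
# screw & lip
print(q)
for nm,P in(("pre",(-171,0,0)),("home",(-66,0,0)),("screw",(33,0,0))): print(nm,place(q,[P]))
for u in ((378,277),(392,476)): print(ray("top",t([u])[0],.030))
print(place(q,[(-77,35,0),(-77,-35,0)]))
im=arm.get_image("scene")[:,:,::-1]; cv2.imwrite("pics/s6.png",im)
E
```

```text
clock: 6.45
position: [0.49, -0.2181, 0.1795]
ee_rot: [-0.646, 3.071, -0.004]
force: [0.5, -0.4, -2.1]
width: 0.129
[ 0.48753355 -0.35148877 -1.48567243]
pre [[ 0.47299493 -0.18110794  0.        ]]
home [[ 0.48192215 -0.28572775  0.        ]]
screw [[ 0.49033924 -0.38436928  0.        ]]
[ 0.51760191 -0.27513875  0.03      ]
[ 0.44224638 -0.28030463  0.03      ]
[[ 0.51586019 -0.27179184  0.        ]
 [ 0.44611365 -0.27774332  0.        ]]
```

View pics/s6.png

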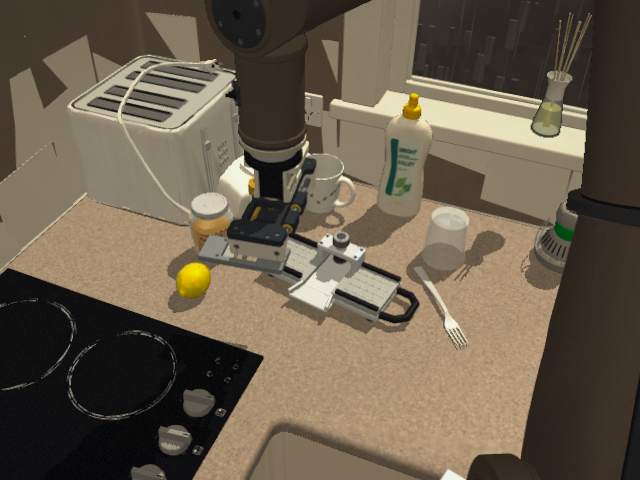

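```bash
python3 -m crank '[[0,-0.003,0.006,0,-0.1134],[0,-0.003,0.006,0,-0.1134],[0,-0.003,0.006,0,-0.1134],[0,-0.003,0.006,0,-0.1134],[0,-0.003,0.006,0,-0.1134],[0,-0.003,0.006,0,-0.1134],[0,-0.003,0.006,0,-0.1134],[0,-0.003,0.006,0,-0.1134]]'; python3 -m crank '[[0,-0.003,0.006,0,-0.1134],[0,-0.003,0.006,0,-0.1134],[0,-0.003,0.006,0,-0.1134],[0,-0.003,0.006,0,-0.1134],[0,-0.003,0.006,0,-0.1134],[0,-0.003,0.006,0,-0.1134],[0,0,0.006,0,-0.1134],[0,0,0.012,0,-0.1134]]'; python3 -m crank '[[0,0,0,-0.05,0],[0,0,0,-0.05,0],[0,0,0,-0.05,0],[0,0,0,-0.04,0],[0,0,0,0,0],[0,0,0,0,0],[0,0,0,0,0],[0,0,0,0,0]]';python3 - <<'E'
from h import *
o=arm.observe();print(o['joints'].round(3),o['position'],o['ee_rot'],o['force'])
for n in("scene","top"):
    im=arm.get_image(n); cv2.imwrite(f"pics/{n}7.png",im[:,:,::-1])
E
```

```text
clock: 7.17
position: [0.4777, -0.1984, 0.1747]
ee_rot: [-0.839, -3.024, -0.0]
force: [0.0, -0.6, -2.5]
width: 0.123
clock: 7.83
position: [0.4704, -0.1773, 0.1747]
ee_rot: [-2.131, -2.305, 0.003]
force: [0.5, -0.5, -1.4]
width: 0.128
clock: 8.5
position: [0.4722, -0.1772, 0.1012]
ee_rot: [2.124, 2.313, 0.001]
force: [-0.1, 0.5, -1.6]
width: 0.13
[ 0.506  0.442 -0.331  2.004  0.211  0.727  0.132] [ 0.47222254 -0.17724059  0.10120744] [2.12421330e+00 2.31327387e+00 6.49939358e-04] [-0.14695207  0.45540599 -1.6003173 ]
```

View pics/scene7.png

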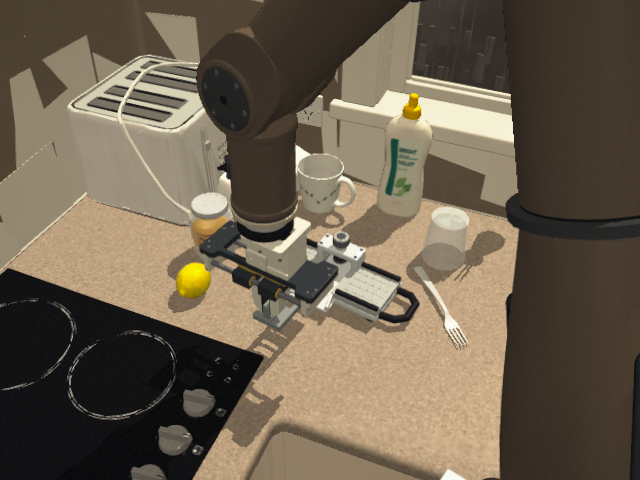

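View pics/top7.png

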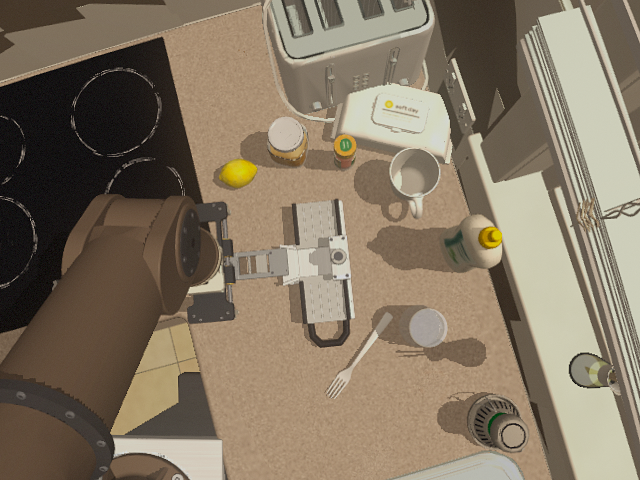

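Run:
```python
import cv2
a=cv2.imread("pics/top7.png"); cv2.imwrite("pics/c7.png",cv2.resize(a[220:310,225:355],(780,540),interpolation=2))
```

```text
(no output)
```

View pics/c7.png

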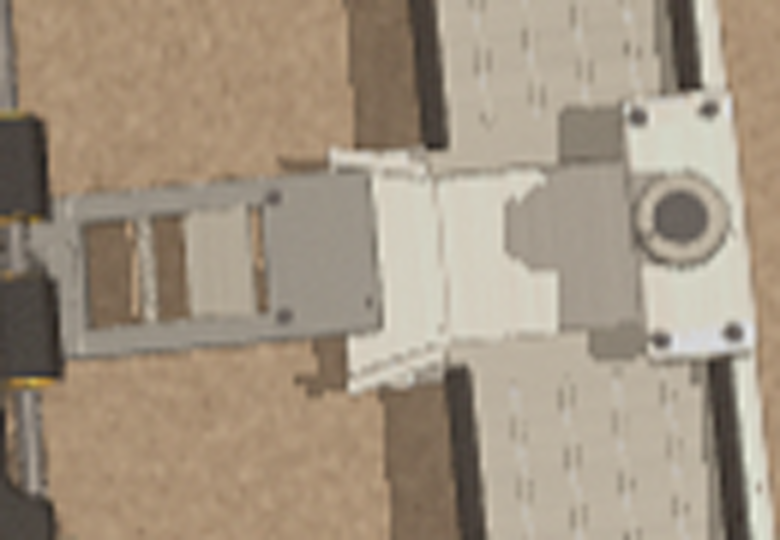

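```bash
cat >> h.py <<'E'
Q=np.array([.48753,-.35149,-1.48567])
def tosl(w):
    d=np.asarray(w)[:2]-Q[:2];c,s=np.cos(Q[2]),np.sin(Q[2]);return np.array([c*d[0]+s*d[1],-s*d[0]+c*d[1]])*1000
E
python3 - <<'E'
from h import *
t=lambda u:np.array(u)/6+[225,220]-0.42
for nm,L,z in(("tongue",[(370,173),(381,331)],.0796),("sides",[(65,200),(78,355)],.0796),("chanfloor",[(437,177),(545,167),(445,343),(555,332)],.02),("chantop",[(437,177),(545,167),(445,343),(555,332)],.031),("lip",[(330,152),(350,390)],.03),("bridge",[(624,102),(730,92),(752,350),(645,360)],.062),("screw",[(681,217)],.088)):
    for u in L: print(nm,tosl(ray("top",t(u),z)).round(1))
print(tosl([.4722,-.1772]))
E
```

```text
tongue [-58.2  22.8]
tongue [-59.1 -24.7]
sides [-150.4   23.8]
sides [-150.  -23.]
chanfloor [-42.3  26.6]
chanfloor [-7.8 26.4]
chanfloor [-44.6 -26.3]
chanfloor [ -9.6 -26.2]
chantop [-41.6  25.3]
chantop [-7.4 25.1]
chantop [-43.8 -27. ]
chantop [ -9.2 -26.9]
lip [-74.7  36.7]
lip [-74.9 -38.6]
bridge [19.5 38.9]
bridge [52.  38.7]
bridge [ 50.5 -40.3]
bridge [ 18.1 -40. ]
screw [33.  -0.5]
[-174.96229681   -0.45573415]
```

```bash
python3 -m crank '[[0,0.002,0,-0.03,0],[0,0,0,-0.03,0],[0,0,0,-0.03,0],[0,0,0,-0.02,0],[0,0,0,-0.006,0],[0,0,0,0,0],[0,0,0,0,0],[0,0,0,0,0]]'
python3 - <<'E'
from h import *
o=arm.observe();print(tosl(o['position']),o['position'],o['force'],o['ft_torque'])
a=arm.get_image("top")[:,:,::-1]
cv2.imwrite("pics/c8.png",cv2.resize(a[220:310,225:355],(780,540),interpolation=2))
E
```

```text
clock: 9.27
position: [0.473, -0.1772, 0.0548]
ee_rot: [2.124, 2.313, 0.001]
force: [0.7, -0.2, -1.6]
width: 0.126
[-174.85819214    0.38096238] [ 0.47304252 -0.17723259  0.05480608] [ 0.69076381 -0.2389462  -1.62068561] [ 0.04639257 -0.09062176  0.03955521]
```

View pics/c8.png

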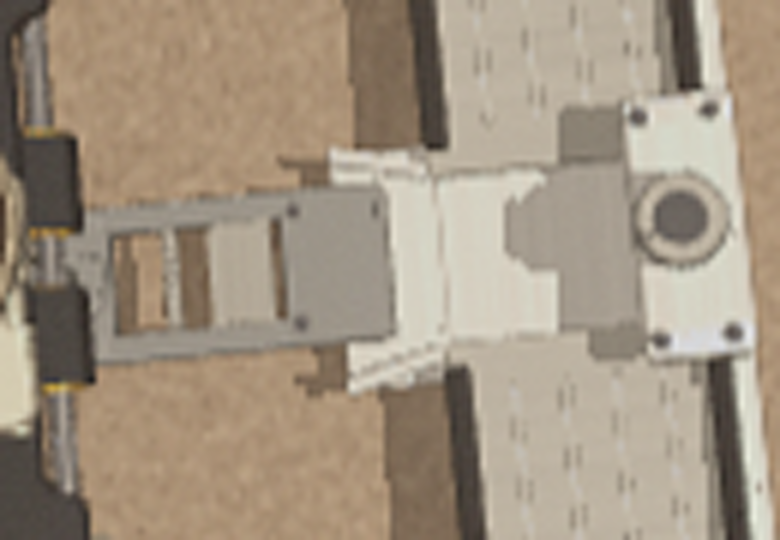

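```bash
python3 -m crank '[[0,-0.005,0,0,0.01],[0,0.001,-0.0125,0,0],[0,0.001,-0.0125,0,0],[0,0.001,-0.0125,0,0],[0,0.001,-0.0125,0,0],[0,0.001,-0.0125,0,0],[0,0.001,-0.0125,0,0],[0,0,0,0,0]]'
python3 - <<'E'
from h import *
o=arm.observe();print(tosl(o['position']),o['position'],o['force'],o['ft_torque'])
a=arm.get_image("top")[:,:,::-1]
cv2.imwrite("pics/c9.png",cv2.resize(a[220:310,225:355],(780,540),interpolation=2))
E
```

```text
clock: 9.98
position: [0.4729, -0.2087, 0.0541]
ee_rot: [2.114, 2.323, -0.001]
force: [-0.2, -0.4, -1.9]
width: 0.127
[-143.52007983   -2.39781   ] [ 0.47293829 -0.20869349  0.05407943] [-0.23930207 -0.44418639 -1.92113611] [ 0.06680602 -0.13655938  0.01896109]
```

View pics/c9.png

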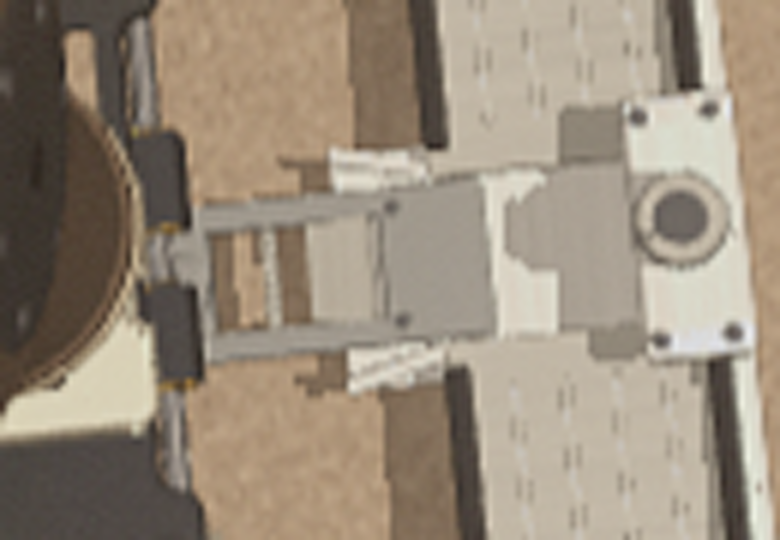

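```bash
python3 -m crank '[[0,0.0025,-0.015,0,0],[0,0.0013,-0.015,0,0],[0,0.0013,-0.015,0,0],[0,0.0013,-0.015,0,0],[0,0.0013,-0.015,0,0],[0,0.0013,-0.015,0,0],[0,0.0013,-0.015,0,0],[0,0.0013,-0.015,0,0]]'
python3 - <<'E'
from h import *
o=arm.observe();print(tosl(o['position']),o['position'],o['force'],o['ft_torque'])
a=arm.get_image("top")[:,:,::-1]
cv2.imwrite("pics/c10.png",cv2.resize(a[220:310,225:355],(780,540),interpolation=2))
a=arm.get_image("scene")[:,:,::-1]
cv2.imwrite("pics/d10.png",cv2.resize(a[210:340,220:400],(792,572),interpolation=2))
E
```

```text
clock: 10.7
position: [0.4776, -0.2558, 0.0541]
ee_rot: [2.113, 2.325, 0.0]
force: [0.4, 0.2, -2.7]
width: 0.126
[-96.17633167  -1.74540116] [ 0.47761367 -0.25581033  0.05411541] [ 0.37775822  0.22757142 -2.68913407] [ 0.02366977 -0.09478619 -0.04325997]
```

View pics/c10.png

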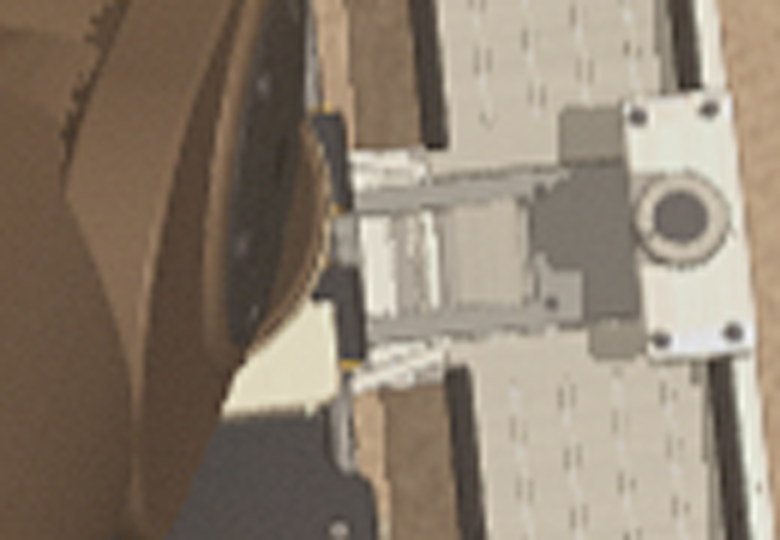

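View pics/d10.png

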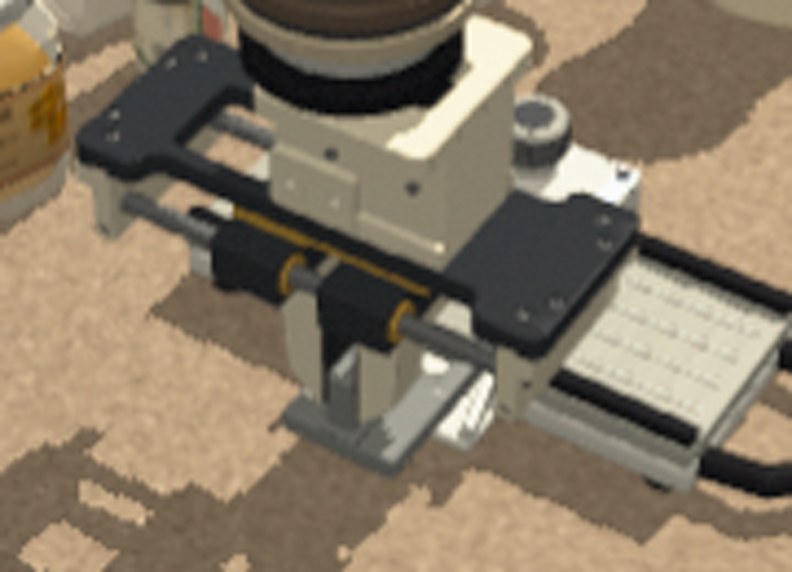

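```bash
python3 -m crank '[[0,0.0013,-0.012,0,0],[0,0.001,-0.012,0,0],[0,0.001,-0.012,0,0],[0,0.001,-0.012,0,0],[0,0,0,0,0],[0,0,0,0,0],[0,0,0,0,0],[0,0,0,0,0]]'; python3 -m crank '[[0,0.0003,-0.003,0,0],[0,0.0003,-0.003,0,0],[0,0.0003,-0.003,0,0],[0,0,0,0,0],[0,0,0,0,0],[0,0,0,0,0],[0,0,0,0,0],[0,0,0,0,0]]'; python3 -c "
from h import *
o=arm.observe();print(tosl(o['position']),o['force'],o['ft_torque'])"
```

```text
clock: 11.47
position: [0.4793, -0.274, 0.0541]
ee_rot: [-2.112, -2.325, -0.0]
force: [-0.7, 0.2, -1.1]
width: 0.126
clock: 12.13
position: [0.4796, -0.2779, 0.0541]
ee_rot: [-2.113, -2.325, -0.0]
force: [0.3, -0.6, -1.8]
width: 0.125
[-74.04395738  -1.59918741] [ 0.34583208 -0.56053472 -1.80814603] [ 0.05798807 -0.06269907  0.06837392]
```

```bash
python3 -m crank '[[0,0.0003,-0.003,0,0],[0,0.0003,-0.003,0,0],[0,0,-0.002,0,0],[0,0,0,0,0],[0,0,0,0,0],[0,0,0,0,0],[0,0,0,0,0],[0,0,0,0,0]]'; python3 -m crank '[[0,0.0003,-0.003,0,0],[0,0,-0.002,0,0],[0,0,0,0,0],[0,0,0,0,0],[0,0,0,0,0],[0,0,0,0,0],[0,0,0,0,0],[0,0,0,0,0]]'; python3 -c "
from h import *
o=arm.observe();print(tosl(o['position']),o['force'],o['ft_torque'])"
```

```text
clock: 12.8
position: [0.4799, -0.2811, 0.0541]
ee_rot: [2.113, 2.325, 0.0]
force: [0.9, 0.4, -1.8]
width: 0.129
clock: 13.47
position: [0.48, -0.2831, 0.0541]
ee_rot: [-2.113, -2.325, 0.0]
force: [0.4, -0.6, -1.5]
width: 0.127
[-68.75883778  -1.67483809] [ 0.39072109 -0.62413995 -1.48223029] [ 0.00917486 -0.12424061 -0.01156568]
```

```bash
python3 -m crank '[[0,0.0003,-0.003,0,0],[0,0.0002,-0.002,0,0],[0,0,0,0,0],[0,0,0,0,0],[0,0,0,0,0],[0,0,0,0,0],[0,0,0,0,0],[0,0,0,0,0]]'; python3 -m crank '[[0,0.0003,-0.003,0,0],[0,0.0002,-0.002,0,0],[0,0,0,0,0],[0,0,0,0,0],[0,0,0,0,0],[0,0,0,0,0],[0,0,0,0,0],[0,0,0,0,0]]'
python3 - <<'E'
from h import *
o=arm.observe();print(tosl(o['position']),o['force'],o['ft_torque'])
a=arm.get_image("top")[:,:,::-1]
cv2.imwrite("pics/c11.png",cv2.resize(a[220:310,225:355],(780,540),interpolation=2))
E
```

```text
clock: 14.13
position: [0.4803, -0.2835, 0.054]
ee_rot: [-2.11, -2.325, -0.002]
force: [-0.0, 5.4, 0.4]
width: 0.127
clock: 14.8
position: [0.4803, -0.2835, 0.0539]
ee_rot: [-2.107, -2.325, -0.003]
force: [-1.2, 10.6, 2.5]
width: 0.129
[-68.34256934  -1.39017812] [-1.19801471 10.63526691  2.5127059 ] [ 2.44551551  0.09528866 -0.15473842]
```

View pics/c11.png

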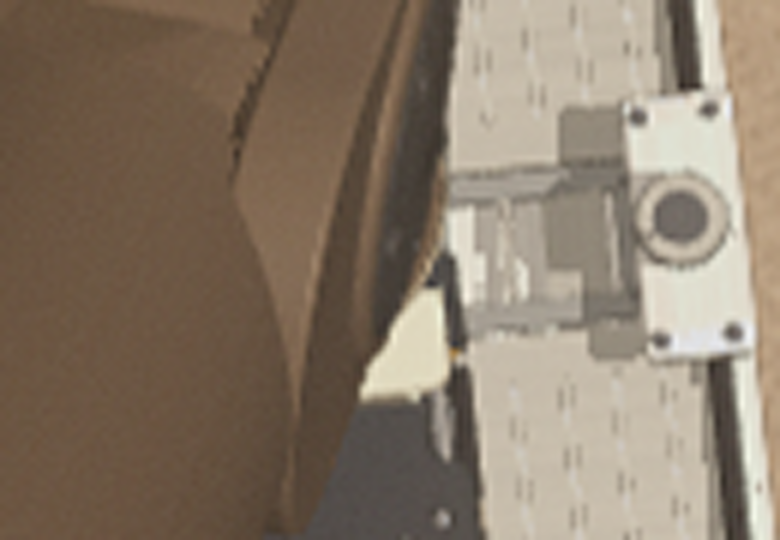

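```bash
python3 -m crank '[[0,0,0.005,-0.002,0],[0,0,0,-0.002,0],[0,0,0,0,0],[0,0,0,0,0],[0,0,0,0,0],[0,0,0,0,0],[0,0,0,0,0],[0,0,0,0,0]]'; python3 -c "
from h import *
o=arm.observe();print(tosl(o['position']),o['force'],o['ft_torque'])"
```

```text
clock: 15.52
position: [0.4808, -0.2834, 0.0526]
ee_rot: [-2.11, -2.326, -0.002]
force: [0.2, 7.2, 2.5]
width: 0.131
[-68.44100803  -0.9326209 ] [0.24871177 7.16992891 2.50007793] [ 1.53630425 -0.11444176 -0.02547371]
```

```bash
python3 -m crank '[[0.45,0,0,0,0],[0.45,0,0,0,0],[0.45,0,0,0,0],[0.45,0,0,0,0],[0.45,0,0,0,0],[0.45,0,0,0,0],[0.45,0,0,0.02,0],[0.45,0,0,0.04,0]]'; python3 -m crank '[[0.6,0,0.08,0.08,0],[0.6,0,0.08,0.08,0.1],[0.6,0,0.08,0.08,0.1],[0.6,0,0.05,0.04,0.1],[0.6,0,0,0,0.1],[0.6,0,0,0,0.1],[0.6,0,0,0,0],[0.6,0,0,0,0]]'
python3 - <<'E'
from h import *
o=arm.observe();print(tosl(o['position']),o['joints'].round(2),o['ee_rot'],o['force'])
a=arm.get_image("top")[:,:,::-1]
cv2.imwrite("pics/c12.png",cv2.resize(a[220:310,225:355],(780,540),interpolation=2))
a=arm.get_image("scene")[:,:,::-1]
cv2.imwrite("pics/d12.png",cv2.resize(a[210:340,220:400],(792,572),interpolation=2))
E
```

```text
clock: 16.18
position: [0.4793, -0.2847, 0.0757]
ee_rot: [-2.111, -2.323, 0.001]
force: [0.0, -1.0, 0.1]
width: 0.451
clock: 16.85
position: [0.4803, -0.177, 0.1813]
ee_rot: [1.444, 2.79, 0.0]
force: [-0.2, 0.3, 0.4]
width: 0.601
[-174.50112034    7.66590941] [ 0.64  0.37 -0.51  1.89  0.22  0.93  0.65] [1.44386481e+00 2.78976223e+00 3.57270342e-05] [-0.19215854  0.33562582  0.37985199]
```

View pics/c12.png

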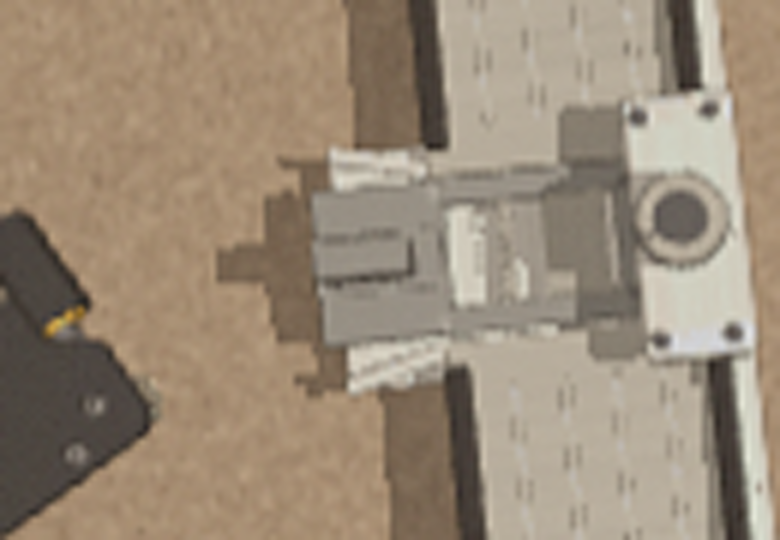

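View pics/d12.png

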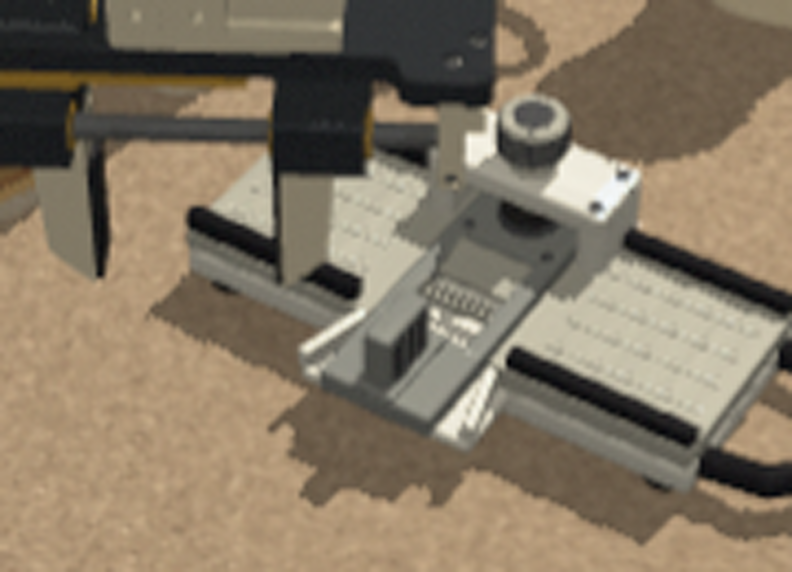

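Run:
```python
from h import *
t=lambda u:np.array(u)/6+[225,220]-0.42
for nm,L,z in(("tail",[(312,195),(325,345)],.031),("lipouter floor",[(348,390),(330,165)],.025),("rib top",[(318,240),(410,235),(412,275),(322,285)],.059),("plate side",[(440,182),(448,332),(560,168),(570,325)],.031),("chan",[(445,343),(437,177)],.031),("screw",[(681,217)],.088)):
    for u in L: w=ray("top",t(u),z);print(nm,tosl(w).round(1),w.round(4))
```

```text
tail [-81.4  23.6] [ 0.5041 -0.2684  0.031 ]
tail [-81.4 -23.9] [ 0.4568 -0.2724  0.031 ]
lipouter floor [-76.  -38.3] [ 0.4429 -0.279   0.025 ]
lipouter floor [-75.5  33.2] [ 0.5142 -0.2734  0.025 ]
rib top [-77.7   6.3] [ 0.4872 -0.2735  0.059 ]
rib top [-49.5   5.1] [ 0.4884 -0.3017  0.059 ]
rib top [-50.   -7.2] [ 0.4761 -0.3023  0.059 ]
rib top [-77.7  -7.5] [ 0.4735 -0.2748  0.059 ]
plate side [-40.8  23.6] [ 0.5076 -0.3088  0.031 ]
plate side [-42.6 -23.6] [ 0.4604 -0.3111  0.031 ]
plate side [-2.7 24.3] [ 0.5115 -0.3467  0.031 ]
plate side [ -4.4 -25.2] [ 0.462  -0.3493  0.031 ]
chan [-43.8 -27. ] [ 0.4569 -0.3101  0.031 ]
chan [-41.6  25.3] [ 0.5092 -0.3079  0.031 ]
screw [33.  -0.5] [ 0.4898 -0.3844  0.088 ]
```

Run:
```python
from h import *
P=[(18,41,62),(53,41,62),(53,-41,62),(18,-41,62)]
obs=np.array([(472,92),(510,54),(664,115),(628,152)])/4+[200,220]-.4
r=obs-proj("scene",place(Q,P));print(r.round(1))
b=r.mean(0);top=np.array([566,63])/4+[200,220]-.4-b
zs=np.arange(70,105,1);uv=proj("scene",place(Q,[(33,0,z) for z in zs]))
i=np.argmin(abs(uv[:,1]-top[1]));print(zs[i],uv[i],top)
```

```text
[[ 2.3  3. ]
 [ 1.4  4.3]
 [-0.4  3. ]
 [ 0.5  0.9]]
86 [340.3072777  232.70275965] [340.15251653 232.55736085]
```

```bash
python3 -m crank '[[0.6,0.003,-0.065,0,0.11],[0.6,0.003,-0.065,0,0.11],[0.6,0.003,-0.065,0,0.11],[0.6,0.003,-0.065,0,0.11],[0.6,0.003,-0.065,0,0.11],[0.6,0.003,-0.065,0,0.11],[0.6,0.003,-0.065,0,0.11],[0.6,0.003,-0.065,0,0.11]]';python3 -m crank '[[0.6,0,0,-0.04,0.11],[0.6,0,0,-0.04,0.11],[0.6,0,0,-0.04,0.11],[0.6,0,0,-0.02,0.11],[0.6,0,0,0,0.11],[0.6,0,0,0,0.11],[0.6,0,0,0,0],[0.6,0,0,0,0]]'
python3 - <<'E'
from h import *
o=arm.observe();print(tosl(o['position']),o['position'],o['joints'].round(2),o['ee_rot'],o['force'])
a=arm.get_image("top")[:,:,::-1]
cv2.imwrite("pics/c13.png",cv2.resize(a[200:320,235:395],(800,600),interpolation=2))
a=arm.get_image("scene")[:,:,::-1]
cv2.imwrite("pics/d13.png",cv2.resize(a[180:310,260:440],(792,572),interpolation=2))
E
```

```text
clock: 17.62
position: [0.4896, -0.3863, 0.1805]
ee_rot: [-0.043, -3.141, -0.001]
force: [0.8, 0.2, -0.4]
width: 0.602
clock: 18.28
position: [0.4898, -0.3849, 0.1245]
ee_rot: [1.011, -2.974, -0.002]
force: [0.4, 0.1, 0.3]
width: 0.598
[33.45307373 -0.56882245] [ 0.48980754 -0.3848703   0.12445026] [ 1.08  0.68 -0.79  1.66  0.55  1.03  2.35] [ 1.01137671e+00 -2.97419119e+00 -1.57475287e-03] [0.38814211 0.09765909 0.25611911]
```

View pics/c13.png

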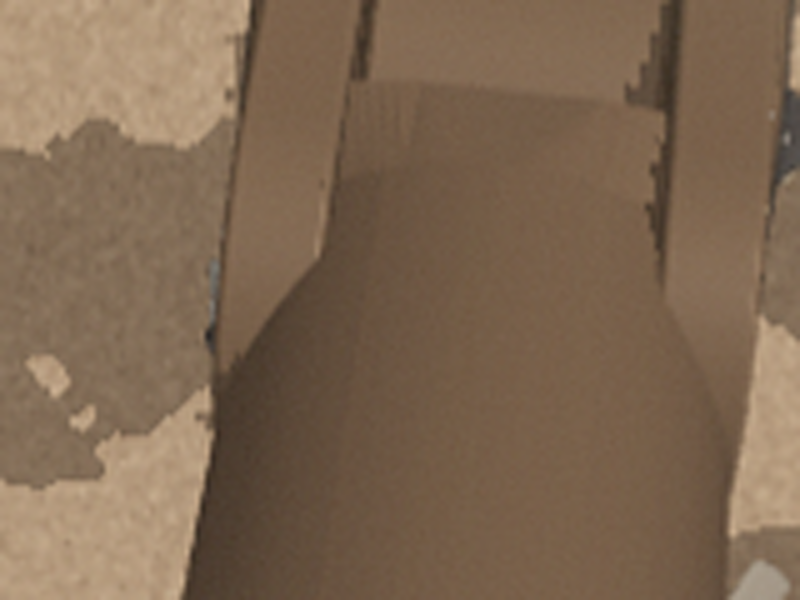

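View pics/d13.png

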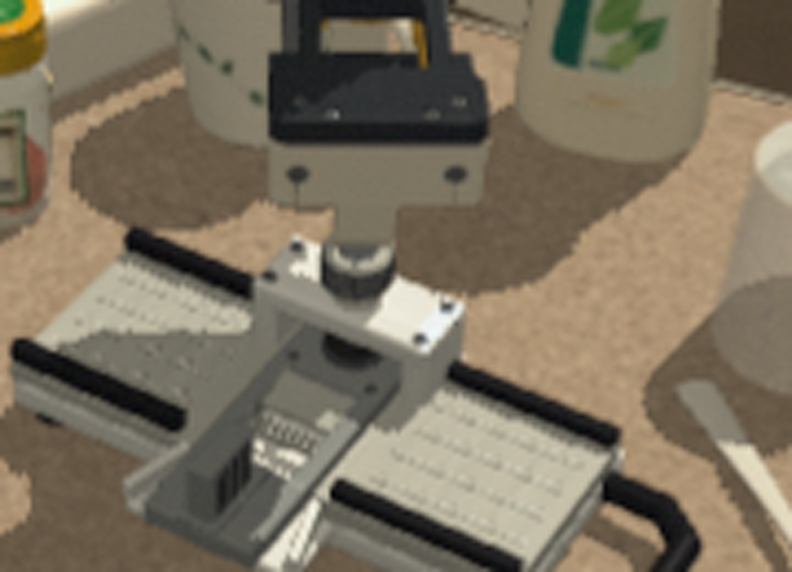

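```bash
python3 -m crank '[[0.6,0.002,0.002,-0.03,0],[0.6,0,0,-0.03,0],[0.6,0,0,-0.03,0],[0.6,0,0,-0.009,0],[0.6,0,0,0,0],[0.6,0,0,0,0],[0.6,0,0,0,0],[0.6,0,0,0,0]]'
python3 - <<'E'
from h import *
o=arm.observe();print(tosl(o['position']),o['joints'].round(2),o['force'],o['ft_torque'])
a=arm.get_image("scene")[:,:,::-1]
cv2.imwrite("pics/d14.png",cv2.resize(a[200:290,280:400],(800,600),interpolation=2))
E
```

```text
clock: 19.05
position: [0.4912, -0.3841, 0.0859]
ee_rot: [-1.019, 2.971, -0.001]
force: [0.6, 0.5, 0.9]
width: 0.602
[32.81473704  0.91193166] [ 1.06  0.72 -0.76  1.69  0.59  0.96  2.32] [0.64326202 0.50816146 0.91200377] [ 0.1320338  -0.11794796 -0.0426653 ]
```

View pics/d14.png

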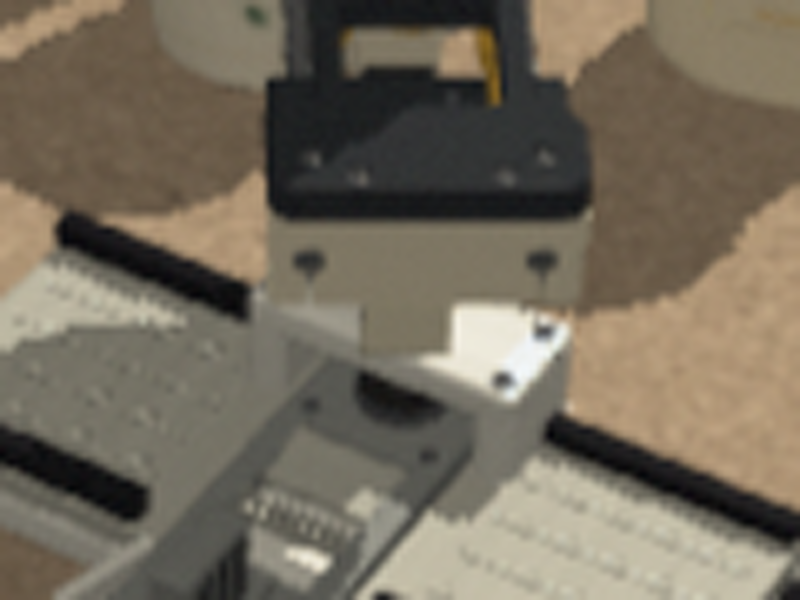

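```bash
python3 -m crank '[[0,0,0,0,0],[0,0,0,0,0],[0,0,0,0,0],[0,0,0,0,0],[0,0,0,0,0],[0,0,0,0,0],[0,0,0,0,0],[0,0,0,0,0]]' 20; python3 -c "
from h import *
o=arm.observe();print(o['position'],o['joints'].round(2),o['force'],o['ft_torque'])"
```

```text
clock: 19.77
position: [0.491, -0.3841, 0.0854]
ee_rot: [-1.02, 2.971, -0.0]
force: [-0.1, -1.3, -0.2]
width: 0.298
[ 0.49095195 -0.38408996  0.08538658] [ 1.06  0.72 -0.76  1.69  0.59  0.96  2.32] [-0.10703908 -1.27053783 -0.23243502] [-0.05554076 -0.2230633   0.05113323]
```

```bash
python3 -m crank '[[0,0,0,-0.0003,-0.1],[0,0,0,-0.0004,-0.1],[0,0,0,-0.0003,-0.1],[0,0,0,-0.0004,-0.1],[0,0,0,-0.0003,-0.1],[0,0,0,-0.0004,-0.1],[0,0,0,0,0],[0,0,0,0,0]]'; python3 -c "
from h import *
o=arm.observe();print(o['position'],o['joints'].round(2),o['force'],o['ft_torque'])"
```

```text
clock: 20.43
position: [0.4914, -0.3854, 0.0847]
ee_rot: [-0.049, 3.14, -0.003]
force: [2.7, -5.3, -2.7]
width: 0.299
[ 0.49137103 -0.38535971  0.08468228] [ 0.97  0.68 -0.6   1.7   0.47  0.91  1.78] [ 2.66199682 -5.34893541 -2.67500622] [-0.93509059 -0.77714275 -0.01525291]
```

```bash
python3 -m crank '[[0,0,0,-0.0003,-0.1],[0,0,0,-0.0004,-0.1],[0,0,0,-0.0003,-0.1],[0,0,0,-0.0004,-0.1],[0,0,0,-0.0003,-0.1],[0,0,0,-0.0004,-0.1],[0,0,0,0,0],[0,0,0,0,0]]'
python3 - <<'E'
from h import *
o=arm.observe();print(o['position'],o['joints'].round(2),o['force'])
for i in range(4):
    print(arm.observe()['ft_torque'].round(3)); a=arm.get_image("scene")[:,:,::-1]
cv2.imwrite("pics/d15.png",cv2.resize(a[200:290,280:400],(800,600),interpolation=2))
E
```

```text
clock: 21.1
position: [0.491, -0.3866, 0.0839]
ee_rot: [0.924, 3.0, -0.005]
force: [1.3, -8.6, -3.3]
width: 0.29
[ 0.49098855 -0.38664377  0.08390755] [ 0.88  0.64 -0.44  1.71  0.35  0.86  1.25] [ 1.3423831  -8.63719155 -3.29505489]
[-1.752 -0.598 -0.023]
[-1.722 -0.59  -0.062]
[-1.78  -0.623 -0.104]
[-1.77  -0.555  0.01 ]
```

View pics/d15.png

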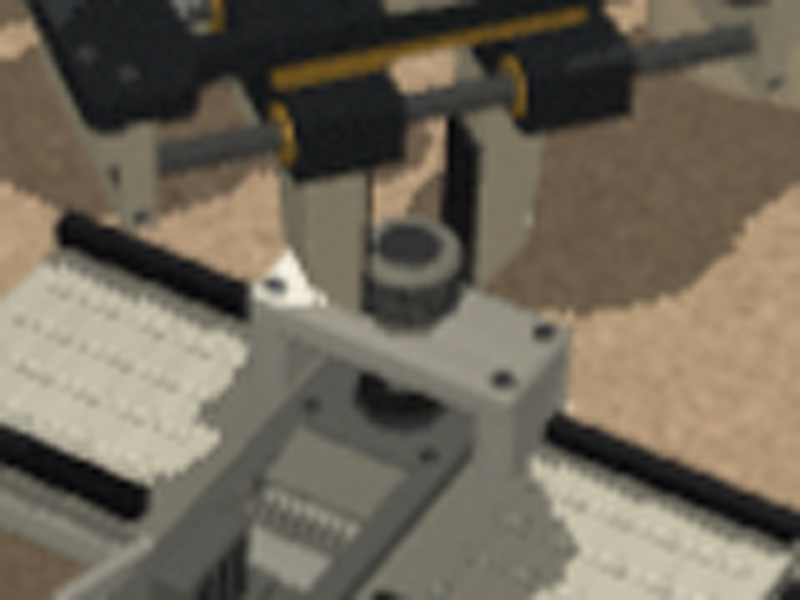

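```bash
python3 -m crank '[[0.6,0,0,0,0],[0.6,0,0,0,0],[0.6,0,0,0,0],[0.6,0,0,0,0],[0.6,0,0,0,0],[0.6,0,0,0,0],[0.6,0,0,0,0],[0.6,0,0,0,0]]' 30
python3 - <<'E'
from h import *
o=arm.observe();print(o['position'],o['joints'].round(2),o['force'])
for i in range(3):
    print(arm.observe()['ft_torque'].round(3)); a=arm.get_image("scene")[:,:,::-1]
cv2.imwrite("pics/d16.png",cv2.resize(a[200:290,280:400],(800,600),interpolation=2))
E
```

```text
clock: 21.97
position: [0.4908, -0.3839, 0.0836]
ee_rot: [-0.922, -3.003, -0.0]
force: [0.2, 0.0, 0.1]
width: 0.602
[ 0.49083521 -0.38386239  0.08362452] [ 0.88  0.64 -0.45  1.71  0.35  0.87  1.25] [0.22486238 0.04492063 0.13089296]
[ 0.068 -0.185 -0.093]
[ 0.043 -0.161  0.065]
[ 0.053 -0.105 -0.018]
```

View pics/d16.png

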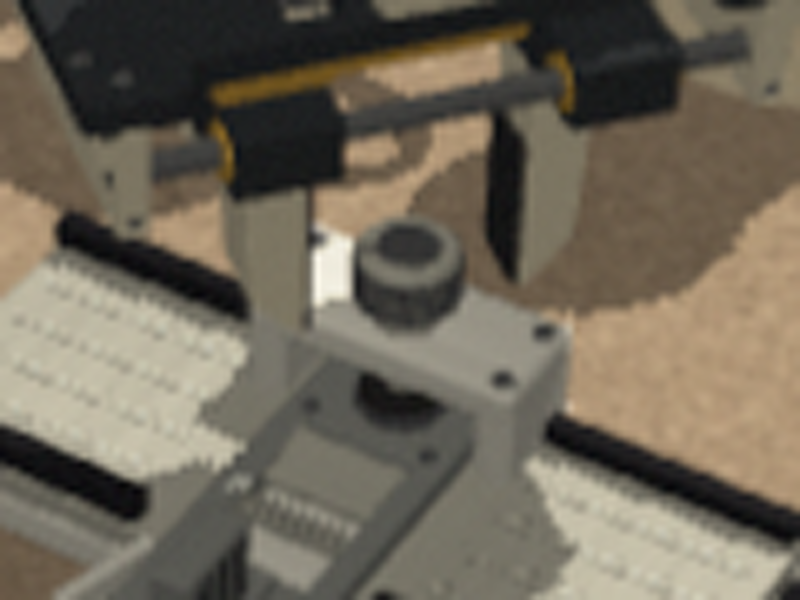

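```bash
python3 -m crank '[[0.6,-0.004,-0.004,-0.003,0],[0,0,0,0,0],[0,0,0,0,0],[0,0,0,0,0],[0,0,0,0,0],[0,0,0,0,0],[0,0,0,0,0],[0,0,0,0,0]]' 30;python3 -m crank '[[0,0,0,-0.0003,-0.1],[0,0,0,-0.0004,-0.1],[0,0,0,-0.0003,-0.1],[0,0,0,-0.0004,-0.1],[0,0,0,0,0],[0,0,0,0,0],[0,0,0,0,0],[0,0,0,0,0]]'
python3 - <<'E'
from h import *
o=arm.observe();print(o['position'],o['joints'].round(2),o['force'],o['joint_efforts'].round(3))
T=[]
for i in range(6):
    T.append(arm.observe()['ft_torque']); a=arm.get_image("scene")[:,:,::-1]
print(np.mean(T,0).round(3))
cv2.imwrite("pics/d17.png",cv2.resize(a[200:290,280:400],(800,600),interpolation=2))
E
```

```text
clock: 22.78
position: [0.4892, -0.3856, 0.0825]
ee_rot: [0.922, 3.003, -0.0]
force: [-0.7, 0.5, 0.3]
width: 0.292
clock: 23.45
position: [0.4892, -0.3856, 0.0821]
ee_rot: [1.523, 2.748, 0.0]
force: [-2.2, 0.3, 3.9]
width: 0.293
[ 0.48924651 -0.38563992  0.08207004] [ 0.81  0.63 -0.34  1.72  0.26  0.84  0.91] [-2.15471618  0.30284291  3.8799905 ] [-8.1700e-01 -7.0769e+01 -6.1990e+00 -2.4557e+01 -1.9700e-01 -3.9500e-01
  1.8000e-02]
[-0.023  0.212  0.019]
```

View pics/d17.png

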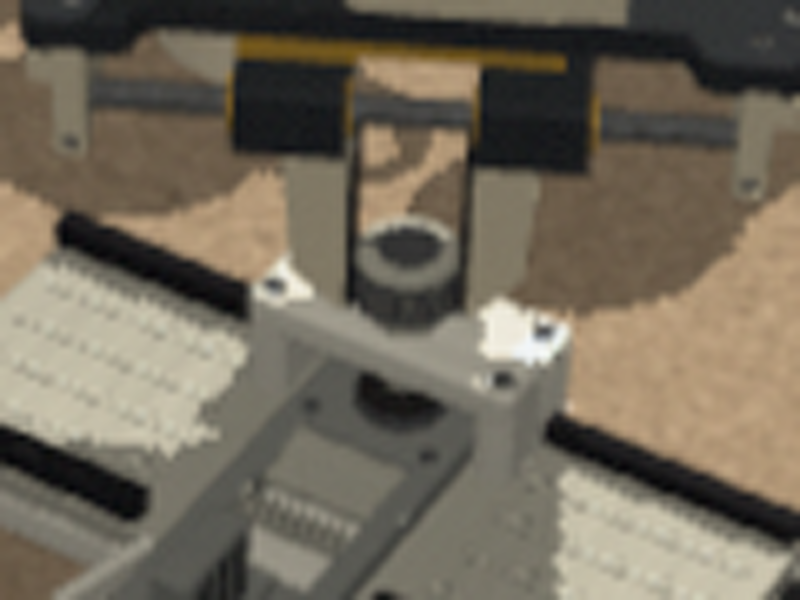

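Run:
```python
from h import *
a=cv2.imread("pics/scene0.png");b=arm.get_image("scene")[:,:,::-1]
A=[cv2.resize(i[225:275,320:362],None,fx=9,fy=9,interpolation=2) for i in(a,b)]
cv2.imwrite("pics/cmp.png",np.hstack(A))
```

```text
(no output)
```

View pics/cmp.png

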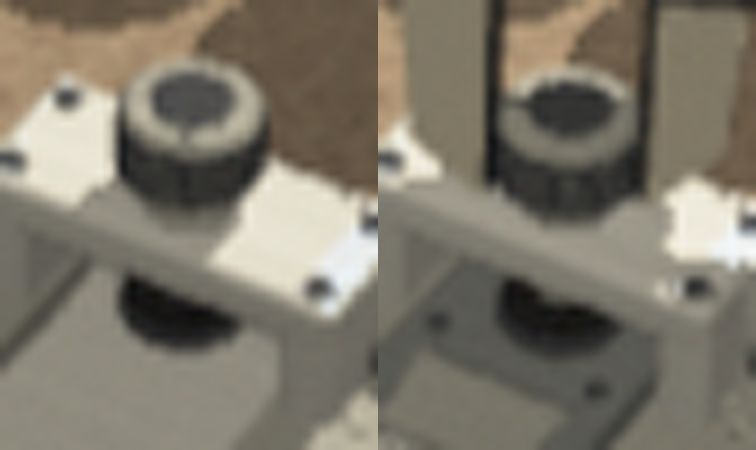

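```bash
cat > m.py <<'E'
from h import *
T=[];F=[];J=[]
for i in range(8):
    o=arm.observe();T.append(o['ft_torque'][2]);F.append(o['force']);J.append(o['joint_efforts'][6]);b=arm.get_image("scene")[:,:,::-1]
print("tz %.3f +- %.3f"%(np.mean(T),np.std(T)/8**.5),"F",np.mean(F,0).round(1),"j7 %.3f"%np.mean(J),o['joints'].round(2),o['position'].round(4),o['width'],o['clock'])
a=cv2.imread("pics/scene0.png")
cv2.imwrite("pics/cmp2.png",np.hstack([cv2.resize(i[225:275,320:362],None,fx=9,fy=9,interpolation=2) for i in(a,b)]))
E
python3 -m crank '[[0,0,0,-0.0003,-0.1],[0,0,0,-0.0003,-0.1],[0,0,0,-0.0003,-0.1],[0,0,0,-0.0003,-0.1],[0,0,0,-0.0003,-0.1],[0,0,0,0,0],[0,0,0,0,0],[0,0,0,0,0]]'; python3 m.py
```

```text
clock: 24.47
position: [0.4892, -0.3857, 0.0815]
ee_rot: [2.184, 2.258, -0.001]
force: [-2.4, 0.6, 5.6]
width: 0.289
tz 0.097 +- 0.008 F [-2.6  0.   6.3] j7 -0.107 [ 0.72  0.61 -0.2   1.73  0.16  0.82  0.48] [ 0.4892 -0.3856  0.0815] 0.2938758169367597 24.8167
```

View pics/cmp2.png

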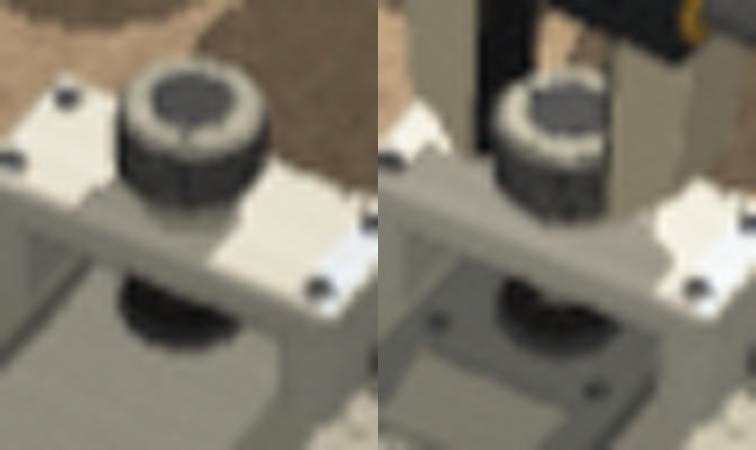

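```bash
python3 -m crank '[[0,0,0,0,-0.1],[0,0,0,-0.0003,-0.1],[0,0,0,0,0],[0,0,0,0,0],[0,0,0,0,0],[0,0,0,0,0],[0,0,0,0,0],[0,0,0,0,0]]'; python3 m.py
```

```text
clock: 25.53
position: [0.4891, -0.3857, 0.0814]
ee_rot: [2.408, 2.017, -0.0]
force: [-3.3, -0.9, 5.7]
width: 0.296
tz 0.137 +- 0.008 F [-2.8 -0.1  5.7] j7 -0.137 [ 0.68  0.6  -0.14  1.73  0.11  0.81  0.31] [ 0.4891 -0.3857  0.0814] 0.2921896549379238 25.8833
```

```bash
python3 -m crank '[[0,0,0,0,-0.1],[0,0,0,0,-0.08],[0,0,0,0,0],[0,0,0,0,0],[0,0,0,0,0],[0,0,0,0,0],[0,0,0,0,0],[0,0,0,0,0]]'; python3 m.py
```

```text
clock: 26.6
position: [0.4892, -0.3857, 0.0812]
ee_rot: [2.586, 1.784, -0.0]
force: [-1.8, -0.9, 6.0]
width: 0.29
tz 0.188 +- 0.009 F [-2.1 -0.7  5.3] j7 -0.180 [ 0.65  0.6  -0.09  1.74  0.07  0.81  0.15] [ 0.4892 -0.3857  0.0812] 0.29268266314360325 26.95
```

```bash
python3 -m crank '[[0.6,0,0,0,0],[0.6,0,0,0,0],[0.6,0,0,0,0],[0.6,0,0,0,0],[0.6,0,0,0,0],[0.6,0,0,0,0],[0.6,0,0,0,0],[0.6,0,0,0,0]]'; python3 -m crank '[[0.6,0,0,0.05,0],[0.6,0,0,0.08,0],[0.6,0,0.05,0.08,0],[0.6,0,0.08,0.08,0],[0.6,0,0.1,0,0],[0.6,0,0.1,0,0],[0.6,0,0.1,0,0],[0.6,0,0,0,0]]'
python3 - <<'E'
from h import *
o=arm.observe();print(o['position'],o['force'],o['width'])
a=arm.get_image("top")[:,:,::-1]
cv2.imwrite("pics/c18.png",cv2.resize(a[220:310,225:355],(780,540),interpolation=2))
cv2.imwrite("pics/t18.png",a)
a=arm.get_image("scene")[:,:,::-1]
cv2.imwrite("pics/d18.png",cv2.resize(a[210:340,220:400],(792,572),interpolation=2))
E
```

```text
clock: 27.67
position: [0.4893, -0.3855, 0.0811]
ee_rot: [-2.588, -1.781, -0.0]
force: [-0.0, -0.3, 0.1]
width: 0.602
clock: 28.33
position: [0.49, -0.207, 0.1952]
ee_rot: [-2.577, -1.792, -0.005]
force: [0.2, 0.2, 0.4]
width: 0.604
[ 0.49002415 -0.20699567  0.19515498] [0.15618865 0.15929911 0.40585875] 0.6035271161100673
```

View pics/c18.png

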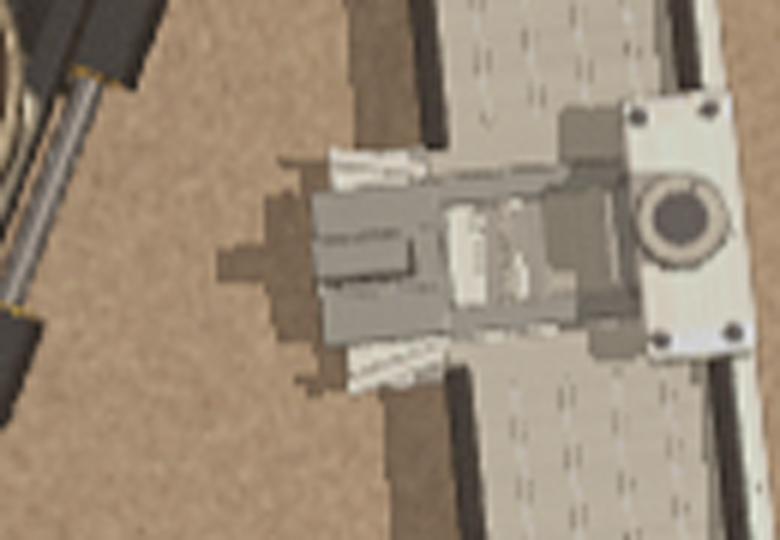

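View pics/d18.png

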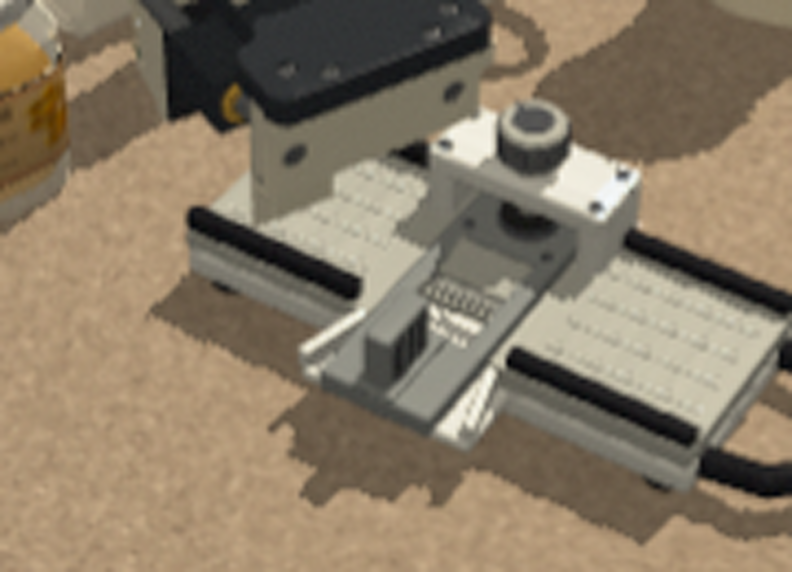

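View pics/t18.png

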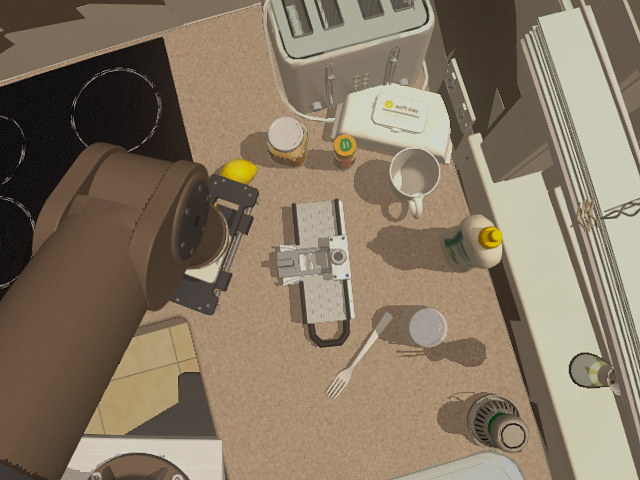

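```bash
python3 -m crank '[[0.6,0,0,0,0],[0.6,0,0,0,0],[0.6,0,0,0,0],[0.6,0,0,0,0],[0.6,0,0,0,0],[0.6,0,0,0,0],[0.6,0,0,0,0],[0.6,0,0,0,0]]'; python3 -c "
from cell import arm
print(arm.sign_off())"
```

```text
clock: 29.1
position: [0.4892, -0.2162, 0.1946]
ee_rot: [2.588, 1.781, -0.0]
force: [-0.1, -1.1, -0.0]
width: 0.598
the job is handed in; nothing more can be done
None
```

The cassette is in the channel against the end stop and the clamp screw is tightened onto it. The robot has let go and the job was handed in at about 29 s; no verdict came back.

- **Insertion:** I gripped the cassette by its rib and slid it tongue first along the channel until it met the end stop with about 10 N. I then lowered it onto the floor of the channel and released it. The last top picture shows it square, with its tail about 81 mm behind the slicer's middle (83 mm expected when home), unmoved by the clamping.
- **Clamping:** I turned the screw clockwise in two grips. The first grip was a few millimetres off-centre and built up about 9 N of side force, so I let go, re-centred and gripped again. After the pad seated, the torque rose from about 0.02 to 0.10, 0.14 and 0.19 N m, at about 0.2 N m per radian. The clamping force was not measured directly; from that torque I estimate 22–38 N, within the 10–60 N allowed.
- **Last checks:** The mark on the screw head turned with the gripper. After letting go, the tool force was close to zero and the gripper stood clear. The bystanders look unmoved in the last top picture, though the robot's arm partly hides the lemon.
- **Disagreement:** The scene camera was about 4 pixels off the top camera, so I relied on the top camera for positions.

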